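Set out the order board and the red jar at the sandwich station

TASK

Get the sandwich station ready for the order with the red disc. First take the white order board out of its slotted holder and lean it squarely against the long side of the steel pan that faces away from the robot, its lower edge on the counter and its middle at the pan's middle, and let go of it. Then turn the jar carousel until the red-lidded jar stands in line with the yellow arrow on the carousel's foot, and finish while still holding the carousel still there with the gripper; leave the bottle, the shaker and the white cup where they stand.

Things in the scene. Friction and masses are not known exactly. Their poses are not given: they have to be found in the camera images.
- board: loose white plastic order board with a red disc on both faces, 12 mm thick (its x) by 160 mm wide (its y) by 160 mm tall (its z, up), 0.29 kg give or take a third. Origin: centre of its lower edge face. It starts upright in the holder's slot, its lower edge 8 mm above the counter, with a degree or two of play.
- holder: fixed black slotted holder on the counter; foot 70 by 100 by 8 mm, two upright cheeks 100 mm long (along its y), 8 mm thick, reaching to 53 mm above the counter, slot 15 mm wide (along its x) and 45 mm deep. Origin: centre of its underside. x is across the slot. The board lifts straight up out of it.
- pan: fixed closed steel ingredient pan: body 100 by 168 mm, flat lid 108 mm (x) by 176 mm (y), top 95 mm above the counter; the lid's rim, from 86 to 95 mm high, stands out furthest. Origin: centre of its underside. Its +x points away from the robot: the board goes against the long side at x = +54 mm, centred on it.
- carousel: turntable with five jars fixed to it, turning without stops or spring about its z (up), friction about 0.06 N m, 1.6 kg. Origin: on its axis at counter height; +x points to the red-lidded jar. Wooden disc 250 mm across, 12 to 22 mm high; jar axes 85 mm from its axis, 72 degrees apart; jars 52 mm across, lids 48 mm across from 97 to 117 mm high. Steel post with a ball on the axis, 89 mm high.
- red_lid (a point): centre of the top of the red lid (lid 48 mm across, 20 mm high, a 52 mm jar with a red band below it), 117 mm above the counter, fixed to the turntable. The other lids are white, black, steel and white.
- carousel_base: fixed black foot of the carousel, under the disc. Origin: centre of its underside, on the turntable's axis. Its +x is the front, which looks roughly away from the robot: a yellow arrow along it sticks out from under the disc to 182 mm from the axis.
- front_place (a point): point fixed to the foot, in line with the yellow arrow, 85 mm from the axis and 117 mm above the counter: where the centre of the red lid's top must be.
- bottle: loose bystander: yellow squeeze bottle, 54 mm across, 125 mm tall. Origin: centre of its underside. Not to be moved.
- shaker: loose bystander: steel shaker, 48 mm across, 88 mm tall. Origin: centre of its underside. Not to be moved.
- tub: loose bystander: small open white cup, 80 mm across the rim, 60 mm tall. Origin: centre of its underside. Not to be moved.
Mind the look-alikes: they are no part of the job. What is shaped like the board but orange or purple is not meant. Several things look just like the pan: the one meant starts farthest from the robot's base.

How it is judged:
By the outcome, as a careful person would: the job done as asked, in the order asked, and still so for the second after the job is handed in, while the arm keeps its last pose, push and grip.
It also fails if it takes over 58 s, if anything falls off the work surface, if the arm or the gripper's body presses on something with over 40 N, if the wrist force passes 120 N, or if a joint passes its speed limit or range.

ROBOT

A 6-joint arm with a two-finger parallel gripper is mounted at the origin on the work surface. World frame = base frame: x ahead of the robot, y to its left, z up, the work surface at z = 0. Lengths are in m, angles in rad, forces in N, time in s.
With the tool pointing down it reaches from about 0.3 to 0.75 m from the base axis. Payload 8.5 kg.
Tool frame: the origin (TCP) lies midway between the tips of the shut fingers; the grasp point (between the pads) lies manip.grip_depth behind it (manip.grip_depth is the distance from the TCP to the grasp point, in m); x points along the fingers, z is the direction in which the jaws open and shut, and the axes are right-handed (so a half turn about x gives the same grasp; the last joint's range is limited). The gripper opens to 85 mm and grips with 20 to 120 N. Pads are 22 mm wide; open, the fingers measure 114 mm over their backs; the gripper's body (76 mm by 85 mm) begins 54 mm behind the grasp point. The pads swing forward as they close: fully open they stand 13 mm farther back than shut.
Start: joints at [1.03, 0.381, 1.297, -0, 1.464, -0.215], TCP at [0.176, 0.521, 0.231] pointing down, gripper open.
Joint ranges: [-3.11, 3.11], [-0.89, 2.33], [0.22, 2.48], [-1.42, 4.56], [0.17, 2.85], [-2.88, 2.88]. Speed limits (rad/s): [2.39, 2.39, 3.14, 3.14, 3.14, 3.14].

INTERFACE

Orientations are given as [roll, pitch, yaw] about the fixed x, y, z axes, in that order (R = Rz(yaw) Ry(pitch) Rx(roll)).
In Python, from bench import monitor, viewer, ticket, manip gives the robot as it stands.
- The arm moves only by the tool apply_moves, never from a script. Its argument "deltas" is text: rows parted by semicolons, each of 7 numbers parted by spaces: the shift along the tool's x, y, z in cm, then the turn, a rotation vector about the tool's x, y, z in rad, then the gripper's target within -1 to 1 (fully open at 1, half-way at 0, shut at -1). In form: x y z ax ay az fingers; .... A call has exactly 5 rows; each row is the pose to reach, as a shift and turn from the pose measured when the call began, along the tool's axes at that moment; what a row does not reach only later rows make up. A row lasts 1/10 s, in which the tool goes at most 50 mm and 8.59 degrees, less where a joint would pass 70% of its speed; a pose out of reach is approached as far as the arm can. A call with a gripper value outside its range is refused whole. The fingers move at their own pace and stop on an object; "newtons" is the grip in N (left out, the last holds). Time passes only in rows, so rows that repeat a pose let the fingers close, or fill a call up. It gives the time, the measured TCP pose, the force and the opening at its end, in the units of the state.
- monitor.state(): the state, without advancing time (a new reading comes with each control period).
- viewer.capture(name): name is "scene" or "side" or "wrist"; returns the picture (400x640x3 uint8, red, green, blue); there is no depth.
- viewer.calibration(name): a dict with "fov_y" (degrees; the focal length in pixels is half the picture's height over the tangent of half this angle, whatever the lens; pixels are square), "cx", "cy" (the principal point, pixels), "k1" (the pictures are not rectified: a ray, as slopes to the right and down, at radius r is drawn at 1 + k1 r^2 times it, then the intrinsics apply), "view" (4x4, takes a point from world to camera coordinates); the wrist camera has in their place "hand_eye" (4x4, takes a point from camera to tool coordinates, whose origin is the TCP and whose axes are the tool frame's). Camera axes: x right, y down, z forward; pixel columns grow to the right and rows downward; lengths in m; the calibration is good to about 2 mm. A picture is of the moment at which its call begins: read the wrist's pose just before it. calibration takes no time and is no camera call.
- ticket.finish_job(): hands the job in, once; it reports no verdict.
The state is a dict: "t": time; "joint_pos": joint angles; "qd": joint speeds; "joint_torque": joint torques, N m; "eef_pos": TCP position; "tcp_rot": TCP orientation; "wrist_force": force on the tool from outside, world axes, zero at the start; "wrist_torque": the same for the moment, N m; "gripper_width": finger opening in m.
Only numpy, scipy, OpenCV 4.12 (cv2) and the standard library are available. Lean on these libraries where they do the work, as an engineer would, in place of code of your own. Each camera call takes 0.05 s, during which the arm holds its last target.

## Working session

There is one attempt and no reset: what is moved stays moved. The work goes in short steps, Python scripts to look and compute and a tool call to move; the robot and the scene stay as the last step left them, time stands still between calls to the robot, and variables do not carry over. Pictures are saved under pics/ and viewed, and the job is handed in when it is done.

Besides the shell and the picture viewer there is one more tool, called after ">>>" by a JSON object that holds its "method" and its "body". apply_moves: Moves the arm, as the interface text tells. Its arguments: {"type":"object","properties":{"deltas":{"type":"string"},"newtons":{"type":"number"}},"required":["deltas"]}

```bash
ls; mkdir -p pics; python3 - <<'E'
from bench import monitor, viewer, ticket, manip
import cv2
print(monitor.state()); print(manip.grip_depth)
for n in("scene","side","wrist"):
    print(n,viewer.calibration(n))
    cv2.imwrite(f"pics/{n}0.png",cv2.cvtColor(viewer.capture(n),cv2.COLOR_RGB2BGR))
E
```

```text
pics
{'t': 0.0, 'joint_pos': array([ 1.02973206e+00,  3.81227470e-01,  1.29826700e+00, -2.60764838e-05,
        1.46360893e+00, -2.15306266e-01]), 'qd': array([ 0.00059994,  0.00132635, -0.00084339, -0.00093783,  0.00084502,
       -0.00131665]), 'joint_torque': array([ 1.14168692e-03, -4.48454010e+01, -2.31279087e+01, -1.59504002e-04,
        4.73459877e-03,  7.14960294e-06]), 'eef_pos': array([0.17587048, 0.52081042, 0.23069278]), 'tcp_rot': array([ 2.94344347,  1.56928536, -2.0947007 ]), 'wrist_force': array([-0.06966898,  0.05805134, -0.53127422]), 'wrist_torque': array([ 0.01233562,  0.02637247, -0.06239276]), 'gripper_width': 0.0857433210328687}
0.0187
scene {'fov_y': 52.499591944971684, 'cx': 325.84367987690564, 'cy': 187.79417919875036, 'k1': 0.01913575967505384, 'view': array([[ 0.49741487,  0.86750383,  0.00394369, -0.11600613],
       [ 0.49710394, -0.28130113, -0.82082723, -0.17066104],
       [-0.7109614 ,  0.4102521 , -0.57116294,  1.72504545],
       [ 0.        ,  0.        ,  0.        ,  1.        ]])}
side {'fov_y': 49.377763672208545, 'cx': 324.75748047031834, 'cy': 192.82372131317598, 'k1': -0.023960577934884243, 'view': array([[ 0.70840652, -0.70576739, -0.0072523 , -0.38994666],
       [-0.34297704, -0.33524274, -0.8774845 ,  0.21662307],
       [ 0.61686867,  0.62410311, -0.47955015,  1.22651366],
       [ 0.        ,  0.        ,  0.        ,  1.        ]])}
wrist {'fov_y': 70.62822067342927, 'cx': 321.9782793766384, 'cy': 198.34506628582716, 'k1': -0.0265489262393242, 'hand_eye': array([[ 7.20105352e-04, -2.82434478e-01,  9.59286322e-01,
        -1.43284108e-01],
       [-2.72090228e-04, -9.59286590e-01, -2.82434353e-01,
         7.26092413e-02],
       [ 9.99999704e-01, -5.76299445e-05, -7.67635069e-04,
         5.05737004e-04],
       [ 0.00000000e+00,  0.00000000e+00,  0.00000000e+00,
         1.00000000e+00]])}
```

View pics/scene0.png

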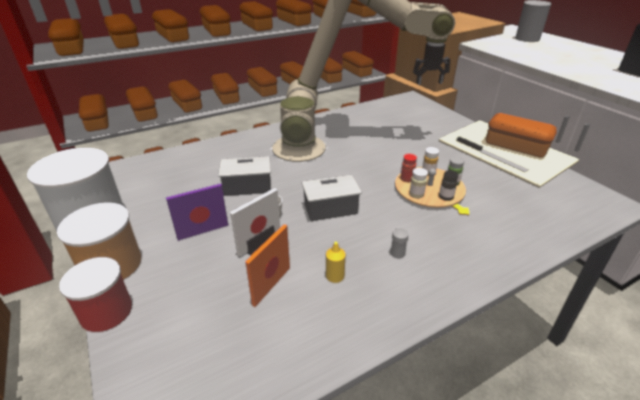

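View pics/side0.png

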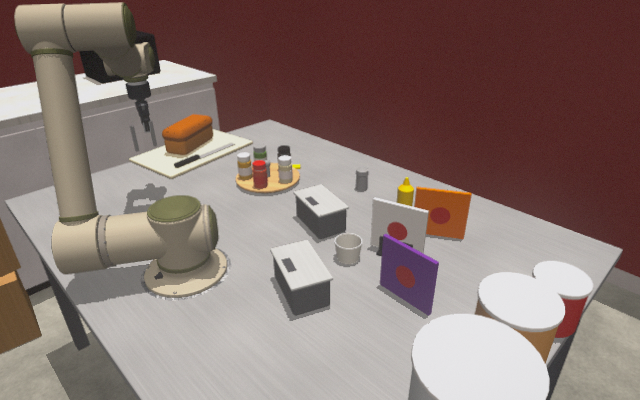

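View pics/wrist0.png

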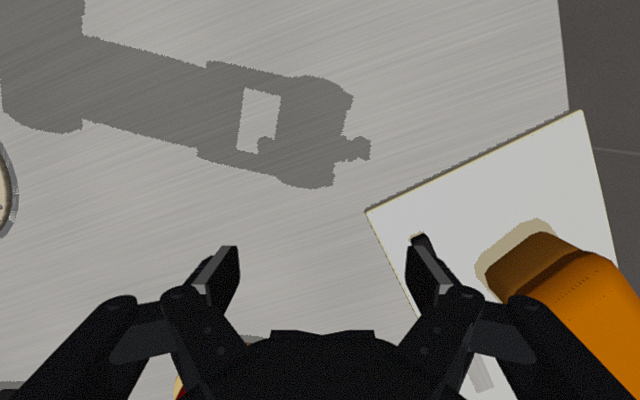

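```bash
cat > h.py <<'E'
import numpy as np, cv2
from bench import monitor, viewer, ticket, manip
from scipy.spatial.transform import Rotation as R
def pose():
    s=monitor.state(); T=np.eye(4); T[:3,:3]=R.from_euler('xyz',s['tcp_rot']).as_matrix(); T[:3,3]=s['eef_pos']; return T
def cam(n,T=None):
    c=viewer.calibration(n)
    f=200/np.tan(np.radians(c['fov_y']/2))
    if n=='wrist': V=np.linalg.inv(T@c['hand_eye'])
    else: V=c['view']
    return dict(f=f,cx=c['cx'],cy=c['cy'],k=c['k1'],V=V)
def proj(C,p):
    p=np.atleast_2d(p); q=p@C['V'][:3,:3].T+C['V'][:3,3]; s=q[:,:2]/q[:,2:]
    s=s*(1+C['k']*(s**2).sum(1,keepdims=True)); return s*C['f']+[C['cx'],C['cy']]
def rays(C,uv):
    uv=np.atleast_2d(np.float64(uv)); d=(uv-[C['cx'],C['cy']])/C['f']; s=d.copy()
    for _ in range(20): s=d/(1+C['k']*(s**2).sum(1,keepdims=True))
    W=np.linalg.inv(C['V']); D=np.c_[s,np.ones(len(s))]@W[:3,:3].T
    return W[:3,3],D/np.linalg.norm(D,axis=1,keepdims=True)
def onz(C,uv,z):
    o,D=rays(C,uv); return o+D*((z-o[2])/D[:,2:])
def tri(Cs,uvs):
    A=np.zeros((3,3));b=np.zeros(3);L=[]
    for C,uv in zip(Cs,uvs):
        o,D=rays(C,uv);P=np.eye(3)-np.outer(D[0],D[0]);A+=P;b+=P@o;L.append((P,o))
    x=np.linalg.solve(A,b); return x,[np.linalg.norm(P@(x-o)) for P,o in L]
def save(n,name,box=None,k=1):
    im=cv2.cvtColor(viewer.capture(n),cv2.COLOR_RGB2BGR); cv2.imwrite(f'pics/{name}_full.png',im)
    return im
def crop(im,box,k,name):
    x0,y0,x1,y1=box; cv2.imwrite(f'pics/{name}.png',cv2.resize(im[y0:y1,x0:x1],None,fx=k,fy=k,interpolation=cv2.INTER_CUBIC))
E
python3 - <<'E'
from h import *
a=cv2.imread('pics/scene0.png');b=cv2.imread('pics/side0.png')
crop(a,(150,140,410,320),3,'c1');crop(b,(260,170,480,320),3.6,'c2')
crop(a,(380,135,480,225),6,'c3');crop(b,(225,135,315,205),8,'c4')
S,D=cam('scene'),cam('side')
print('pans',onz(S,[[246,166],[331,186]],.095).round(3),onz(D,[[300,264],[320,201]],.095).round(3))
E
```

```text
pans [[ 0.181 -0.293  0.095]
 [ 0.434 -0.096  0.095]] [[ 0.162 -0.302  0.095]
 [ 0.421 -0.11   0.095]]
```

View pics/c1.png

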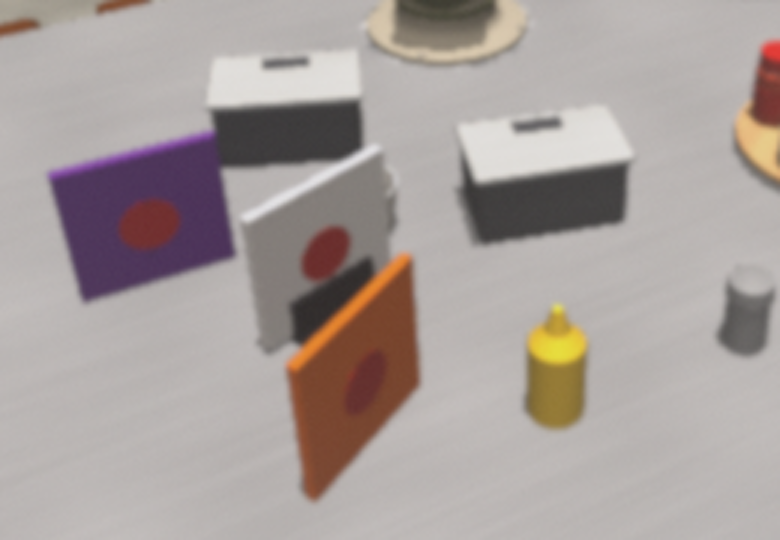

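View pics/c2.png

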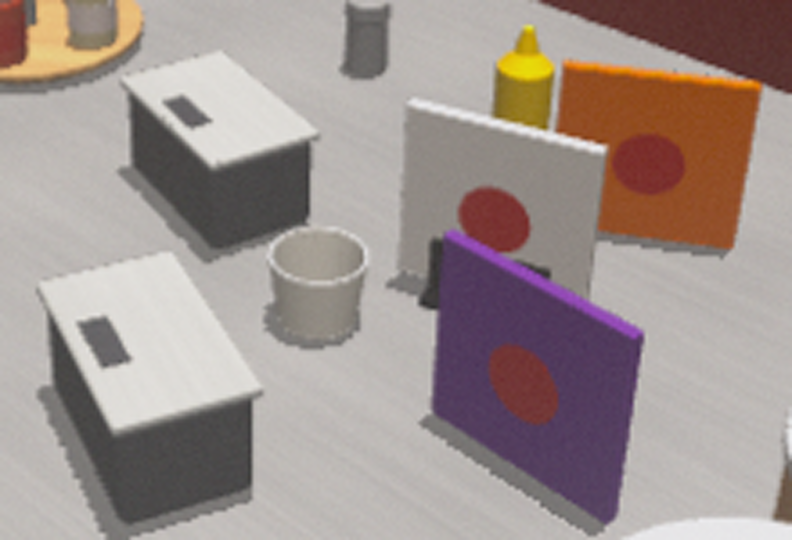

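View pics/c3.png

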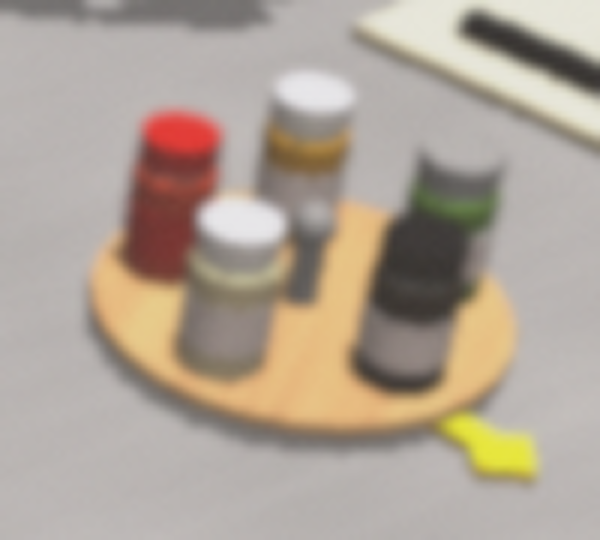

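View pics/c4.png

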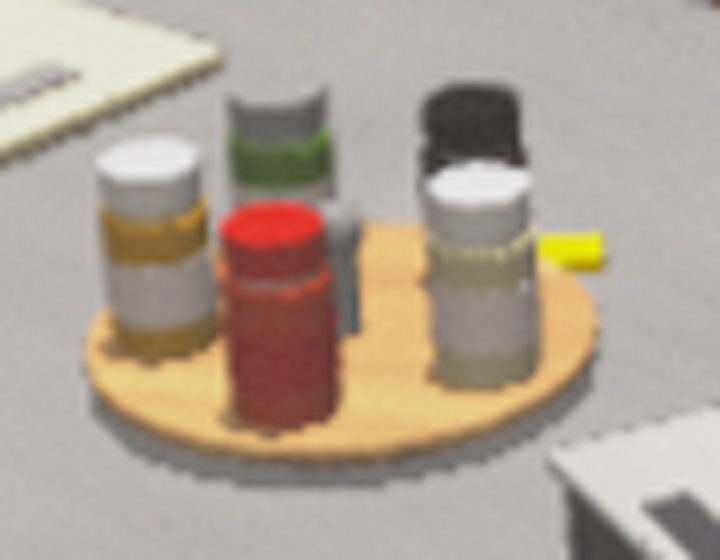

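```bash
python3 - <<'E'
from h import *
S,D=cam('scene'),cam('side')
c1=lambda p:np.array(p)/3+[150,140]-.33
c2=lambda p:np.array(p)/3.6+[260,170]-.36
c3=lambda p:np.array(p)/6+[380,135]-.4
c4=lambda p:np.array(p)/8+[225,135]-.4
pS=c1([(458,124),(605,107),(632,157),(478,182)]);pD=c2([(222,53),(123,84),(213,165),(318,134)])
a=onz(S,pS,.095);b=onz(D,pD,.095)
print('pan',a.round(4),b.round(4),a.mean(0),b.mean(0))
# far long edge in scene = 478,182 -> 632,157
for q in (a,b):
  for i,j in((0,1),(1,2),(2,3),(3,0)): v=q[j]-q[i]; print(np.linalg.norm(v).round(4),np.degrees(np.arctan2(v[1],v[0])).round(1))
print('board top', onz(S,c1([(243,218),(380,148)]),.168).round(4), onz(D,c2([(607,148),(405,102)]),.168).round(4))
print('cups tub',onz(D,c2([(318,258)]),.06),'bottle',onz(S,c1([(557,345)]),.09),onz(D,c2([(524,75)]),.09),'shaker',onz(S,c1([(750,278)]),.085),onz(D,c2([(367,8)]),.085))
def disc(C,im,f):pass
lid={'red':((182,134),(274,226)),'wA':((242,221),(479,184)),'wB':((314,93),(150,160)),'steel':((462,150),(277,90)),'black':((428,238),(472,105))}
for k,(u,v) in lid.items(): print(k,onz(S,c3([u]),.117).round(4),onz(D,c4([v]),.117).round(4))
print('ball',onz(S,c3([(317,213)]),.083),onz(D,c4([(341,215)]),.083))
print('arrow tip',onz(S,c3([(537,460)]),.01),onz(D,c4([(604,250)]),.01))
E
```

```text
pan [[ 0.3619 -0.1642  0.095 ]
 [ 0.413  -0.0039  0.095 ]
 [ 0.5093 -0.0317  0.095 ]
 [ 0.468  -0.1952  0.095 ]] [[ 0.5032 -0.0319  0.095 ]
 [ 0.3979 -0.011   0.095 ]
 [ 0.3575 -0.1695  0.095 ]
 [ 0.4556 -0.1974  0.095 ]] [ 0.43804382 -0.0987435   0.095     ] [ 0.42854014 -0.10246652  0.095     ]
0.1683 72.3
0.1002 -16.1
0.1687 -104.2
0.1105 163.7
0.1073 168.8
0.1636 -104.3
0.1019 -15.9
0.1723 74.0
board top [[ 0.4997 -0.4481  0.168 ]
 [ 0.4599 -0.2968  0.168 ]] [[ 0.4995 -0.4491  0.168 ]
 [ 0.448  -0.2956  0.168 ]]
cups tub [[ 0.3572769  -0.28817896  0.06      ]] bottle [[ 0.70848566 -0.24407105  0.09      ]] [[ 0.67331545 -0.25503542  0.09      ]] shaker [[ 0.7172361  -0.03647545  0.085     ]] [[ 0.68723654 -0.0527413   0.085     ]]
red [[0.4427 0.2219 0.117 ]] [[0.4338 0.2201 0.117 ]]
wA [[0.5338 0.1895 0.117 ]] [[0.5288 0.189  0.117 ]]
wB [[0.4438 0.3229 0.117 ]] [[0.4384 0.3221 0.117 ]]
steel [[0.5374 0.3519 0.117 ]] [[0.533  0.3479 0.117 ]]
black [[0.5977 0.2671 0.117 ]] [[0.5877 0.2638 0.117 ]]
ball [[0.50969789 0.2728982  0.083     ]] [[0.50733393 0.2684219  0.083     ]]
arrow tip [[0.68250548 0.29232607 0.01      ]] [[0.67160642 0.26624965 0.01      ]]
```

```bash
cat >> h.py <<'E'
def Rdown(phi,tilt=0,taxis=None):
    x=np.array([0,0,-1.]);z=np.array([np.cos(phi),np.sin(phi),0]);M=np.c_[x,np.cross(z,x),z]
    if taxis is not None: M=R.from_rotvec(np.array(taxis)*tilt).as_matrix()@M
    return M
def delta(p,M,T=None):
    T=pose() if T is None else T
    d=T[:3,:3].T@(np.array(p)-T[:3,3])*100; r=R.from_matrix(T[:3,:3].T@M).as_rotvec()
    return np.r_[d,r].round(3)
E
python3 - <<'E'
from h import *
T=pose();print(T.round(3)); z=T[:3,2];s=monitor.state()
phi=np.arctan2(z[1],z[0]);print('phi',np.degrees(phi),'q1',s['joint_pos'][0],'q6',s['joint_pos'][5])
S,D=cam('scene'),cam('side')
c1=lambda p:np.array(p)/3+[150,140]-.33
c2=lambda p:np.array(p)/3.6+[260,170]-.36
print('orange',onz(S,c1([(290,368),(408,258)]),.16).round(3),onz(D,c2([(563,66),(758,88)]),.16).round(3))
print('purple',onz(S,c1([(52,177),(214,134)]),.16).round(3),onz(D,c2([(447,237),(642,337)]),.16).round(3))
E
```

```text
[[-0.001 -0.947  0.32   0.176]
 [-0.001  0.32   0.947  0.521]
 [-1.     0.    -0.001  0.231]
 [ 0.     0.     0.     1.   ]]
phi 71.33049852341085 q1 1.0296776790410151 q6 -0.21526936732340257
orange [[ 0.689 -0.476  0.16 ]
 [ 0.614 -0.34   0.16 ]] [[ 0.599 -0.342  0.16 ]
 [ 0.678 -0.477  0.16 ]]
purple [[ 0.341 -0.581  0.16 ]
 [ 0.346 -0.426  0.16 ]] [[ 0.332 -0.43   0.16 ]
 [ 0.33  -0.588  0.16 ]]
```

```bash
python3 - <<'E'
from h import *
print(delta([.53,.16,.33],Rdown(.3)))
E
```

```text
[-9.8970e+00 -4.5092e+01 -2.2864e+01  9.4500e-01 -1.0000e-03  0.0000e+00]
```

>>> {"method": "apply_moves", "body": {"deltas": "-4 -5 -2.5 0.12 0 0 1; -8 -9 -4.5 0.25 0 0 1; -9.9 -13.5 -6.8 0.37 0 0 1; -9.9 -18 -9.1 0.5 0 0 1; -9.9 -22.5 -11.4 0.62 0 0 1"}}

```text
t: 0.65
eef_pos: [0.3328, 0.361, 0.3291]
tcp_rot: [-0.414, 1.57, 0.206]
wrist_force: [0.2, 0.4, 0.2]
gripper_width: 0.0856
```

```bash
python3 - <<'E'
from h import *
print(delta([.53,.16,.33],Rdown(.3)))
E
```

```text
[-7.2000e-02 -2.7817e+01  4.3540e+00  3.2000e-01  1.0000e-03  0.0000e+00]
```

>>> {"method": "apply_moves", "body": {"deltas": "0 -4.8 0.8 0.1 0 0 1; 0 -9.6 1.6 0.2 0 0 1; 0 -14.4 2.4 0.3 0 0 1; 0 -19.2 3.2 0.32 0 0 1; 0 -24 4 0.32 0 0 1"}}

```text
t: 1.15
eef_pos: [0.506, 0.1873, 0.3291]
tcp_rot: [0.038, 1.57, 0.337]
wrist_force: [1.0, 0.6, 0.6]
gripper_width: 0.0854
```

```bash
python3 - <<'E'
from h import *
T=pose();np.save('T1.npy',T);print(T.round(3)); save('wrist','w1')
E
```

```text
[[ 0.001 -0.295  0.955  0.506]
 [ 0.     0.955  0.295  0.187]
 [-1.     0.     0.001  0.329]
 [ 0.     0.     0.     1.   ]]
```

View pics/w1_full.png

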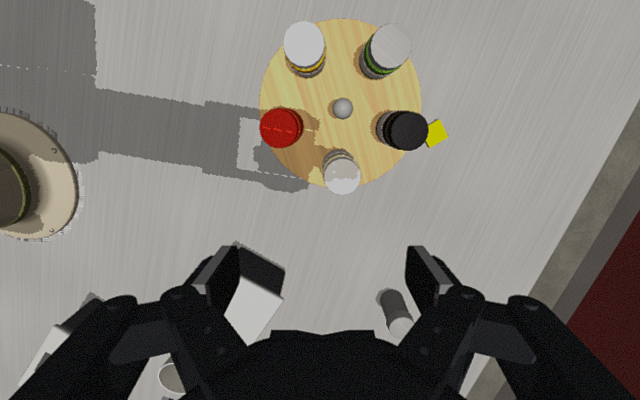

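```bash
python3 - <<'E'
from h import *
T=np.load('T1.npy');C=cam('wrist',T)
im=cv2.imread('pics/w1_full.png');hsv=cv2.cvtColor(im,cv2.COLOR_BGR2HSV)
crop(im,(240,5,470,205),3.4,'w1c')
def fitc(P):
    A=np.c_[2*P[:,:2],np.ones(len(P))];s=np.linalg.lstsq(A,(P[:,:2]**2).sum(1),rcond=None)[0]
    return s[:2],np.sqrt(s[2]+s[0]**2+s[1]**2)
wood=cv2.inRange(hsv,(12,60,90),(24,200,255));wood[210:]=0
cs,_=cv2.findContours(wood,cv2.RETR_EXTERNAL,cv2.CHAIN_APPROX_NONE);c=max(cs,key=cv2.contourArea)
h=cv2.convexHull(c)[:,0,:].astype(float)
pts=np.array([q for q in c[:,0,:]],float)
P=onz(C,pts,.022)
ctr,r=fitc(P)
for _ in range(10):
    d=np.linalg.norm(P[:,:2]-ctr,axis=1); k=abs(d-.125)<.004; ctr,r=fitc(P[k])
print('axis',ctr,r,k.sum())
for n,lo,hi in(('red',(0,150,100),(8,255,255)),):
    m=cv2.inRange(hsv,lo,hi)|cv2.inRange(hsv,(172,150,100),(180,255,255));m[210:]=0;m[:,500:]=0
    ct=max(cv2.findContours(m,0,1)[0],key=cv2.contourArea)[:,0,:];P=onz(C,ct.astype(float),.117);print('red',fitc(P),ct.min(0),ct.max(0));q=fitc(P)[0]-ctr;print(np.linalg.norm(q),np.degrees(np.arctan2(q[1],q[0])))
m=cv2.inRange(hsv,(26,150,120),(34,255,255));m[210:]=0
ct=max(cv2.findContours(m,0,1)[0],key=cv2.contourArea)[:,0,:]
print(cv2.approxPolyDP(ct,2,True)[:,0].tolist())
P=onz(C,ct.astype(float),.008)[:,:2];v=P-ctr;print(np.linalg.norm(v,axis=1).max(),np.degrees(np.arctan2(*v[np.linalg.norm(v,axis=1).argmax()][::-1])),np.degrees(np.arctan2(v[:,1],v[:,0])).min(),np.degrees(np.arctan2(v[:,1],v[:,0])).max(),np.linalg.norm(v,axis=1).min())
E
```

```text
axis [0.5075865  0.27319388] 0.123061963512677 264
red (array([0.43925678, 0.22718808]), np.float64(0.024057873814123346)) [260 108] [300 147]
0.08237404649694241 -146.04796155921605
[[439, 120], [428, 125], [426, 141], [429, 147], [447, 137]]
0.18072949636557512 3.6384481214629587 -4.397908774208025 11.553257520047993 0.14465077659792902
```

View pics/w1c.png

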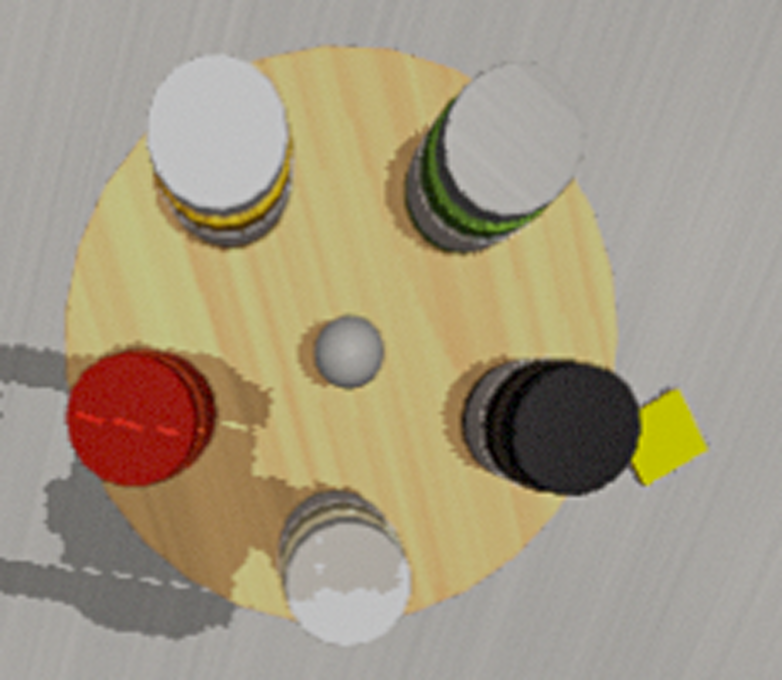

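```bash
python3 - <<'E'
from h import *
print(delta([.47,-.22,.33],Rdown(.3)))
E
```

```text
[-1.2700e-01 -3.7344e+01 -1.5564e+01 -5.0000e-03  0.0000e+00  2.0000e-03]
```

>>> {"method": "apply_moves", "body": {"deltas": "0 -4.6 -1.9 0 0 0 1; 0 -9.2 -3.8 0 0 0 1; 0 -13.8 -5.7 0 0 0 1; 0 -18.4 -7.6 0 0 0 1; 0 -23 -9.5 0 0 0 1"}}

```text
t: 1.7
eef_pos: [0.4861, -0.0618, 0.3283]
tcp_rot: [-1.475, 1.569, -1.179]
wrist_force: [1.3, 0.6, -0.5]
gripper_width: 0.0855
```

>>> {"method": "apply_moves", "body": {"deltas": "0 -4.6 -1.9 0 0 0 1; 0 -9.2 -3.8 0 0 0 1; 0 -13.8 -5.7 0 0 0 1; 0 -15 -6.1 0 0 0 1; 0 -15 -6.1 0 0 0 1"}}

```text
t: 2.2
eef_pos: [0.4711, -0.2247, 0.3279]
tcp_rot: [-2.082, 1.569, -1.79]
wrist_force: [0.6, 0.7, -0.8]
gripper_width: 0.0854
```

```bash
python3 - <<'E'
from h import *
T=pose();np.save('T2.npy',T);print(T.round(3)); save('wrist','w2')
print(delta([.53,-.50,.36],Rdown(.3)))
E
```

```text
[[-0.    -0.288  0.958  0.471]
 [-0.001  0.958  0.288 -0.225]
 [-1.    -0.001 -0.001  0.328]
 [ 0.     0.     0.     1.   ]]
[-3.1410e+00 -2.8204e+01 -2.4090e+00 -6.0000e-03 -0.0000e+00  1.0000e-03]
```

View pics/w2_full.png

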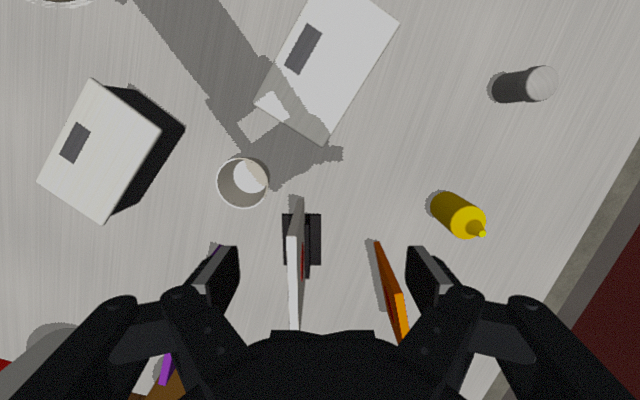

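>>> {"method": "apply_moves", "body": {"deltas": "-1 -4.6 0 0 0 0 1; -2 -9.2 0 0 0 0 1; -3 -13.5 0 0 0 0 1; -3 -13.5 0 0 0 0 1; -3 -13.5 0 0 0 0 1"}}

```text
t: 2.75
eef_pos: [0.5112, -0.3511, 0.3579]
tcp_rot: [-2.819, 1.57, -2.524]
wrist_force: [-0.6, -0.3, -0.2]
gripper_width: 0.0852
```

```bash
python3 - <<'E'
from h import *
T=pose();np.save('T3.npy',T);print(T.round(3)); im=save('wrist','w3')
im2=cv2.imread('pics/w2_full.png')
crop(im2,(240,0,410,160),4,'w2c');crop(im,(220,70,400,270),3,'w3c')
E
```

```text
[[-0.    -0.291  0.957  0.511]
 [-0.     0.957  0.291 -0.351]
 [-1.    -0.    -0.     0.358]
 [ 0.     0.     0.     1.   ]]
```

View pics/w3_full.png

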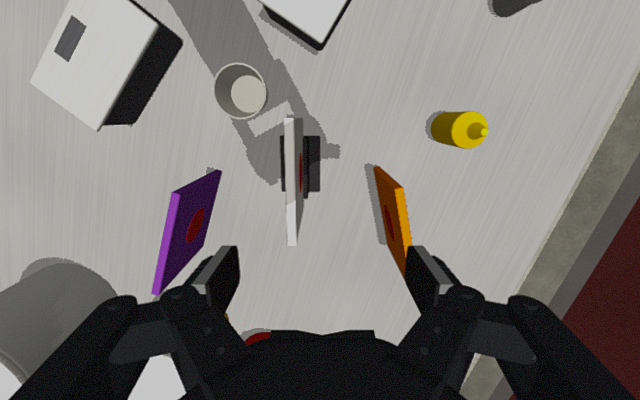

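View pics/w3c.png

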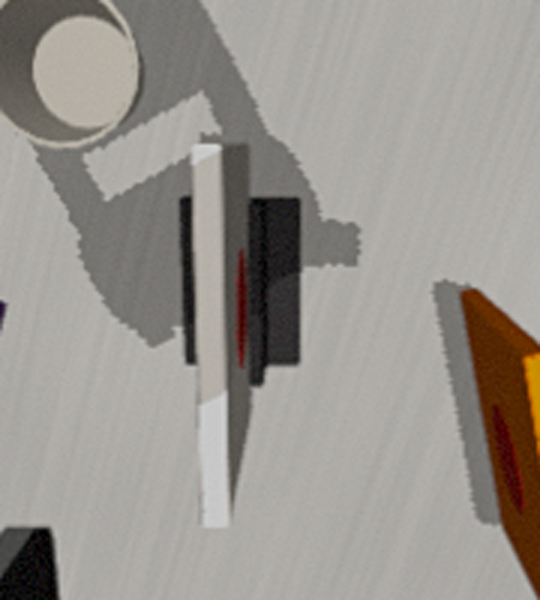

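View pics/w2c.png

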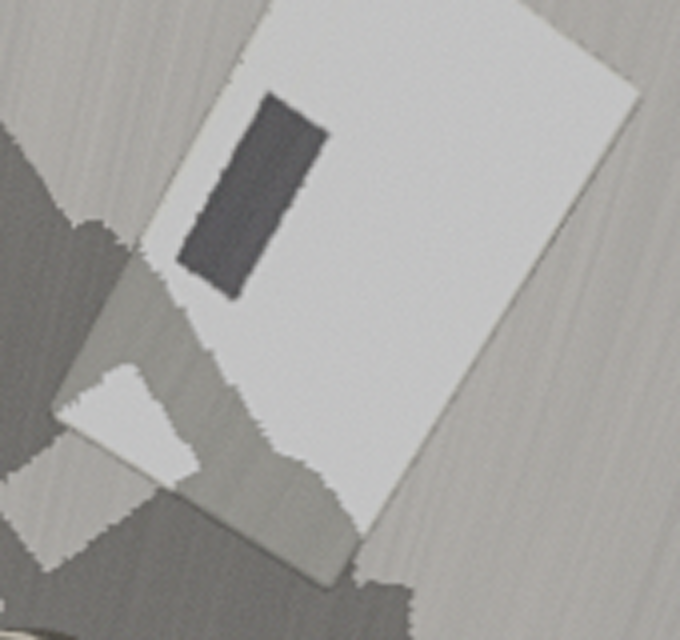

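```bash
python3 - <<'E'
from h import *
C=cam('wrist',np.load('T2.npy'))
P=onz(C,np.array([(638,95),(330,587),(52,412)])/4+[240,0]-.375,.095)[:,:2]
v=P[0]-P[1];y=v/np.linalg.norm(v);print('pan far edge',P.round(4),np.linalg.norm(v),np.degrees(np.arctan2(v[1],v[0])))
w=P[2]-P[1];print('short',np.linalg.norm(w),np.degrees(np.arctan2(w[1],w[0])), 'mid far',(P[0]+P[1])/2)
xx=np.array([y[1],-y[0]]);print('x axis',xx,'centre',(P[0]+P[1])/2-.054*xx)
C=cam('wrist',np.load('T3.npy'))
B=onz(C,np.array([(193,145),(221,145),(203,527),(229,527)])/3+[220,70]-.33,.168)[:,:2]
a=(B[0]+B[1])/2;b=(B[2]+B[3])/2;v=a-b
print('board',B.round(4),np.linalg.norm(v),np.degrees(np.arctan2(v[1],v[0])),'ctr',(a+b)/2,np.linalg.norm(B[0]-B[1]),np.linalg.norm(B[2]-B[3]))
E
```

```text
pan far edge [[ 0.5069 -0.0282]
 [ 0.4612 -0.1933]
 [ 0.3609 -0.1659]] 0.17136619986355986 74.52395318511074
short 0.10395861132765152 164.70971503179865 mid far [ 0.4840372  -0.11073947]
x axis [ 0.96374209 -0.2668355 ] centre [ 0.43199513 -0.09633035]
board [[ 0.449  -0.2971]
 [ 0.4592 -0.2941]
 [ 0.4936 -0.4495]
 [ 0.5044 -0.4463]] 0.1587838244870407 106.41659491303416 ctr [ 0.47654467 -0.37174741] 0.010627661822192642 0.011234829236328738
```

```bash
python3 - <<'E'
from h import *
print(delta([.4765,-.3717,.22],Rdown(.286)),delta([.4765,-.3717,.13],Rdown(.286)))
E
```

```text
[ 1.3839e+01 -1.0260e+00 -3.9150e+00  1.0000e-02 -0.0000e+00  1.0000e-03] [ 2.2839e+01 -1.0210e+00 -3.9130e+00  1.0000e-02 -0.0000e+00  1.0000e-03]
```

>>> {"method": "apply_moves", "body": {"deltas": "2 -1 -3.9 0.01 0 0 1; 6 -1 -3.9 0.01 0 0 1; 10.5 -1 -3.9 0.01 0 0 1; 13.8 -1 -3.9 0.01 0 0 1; 13.8 -1 -3.9 0.01 0 0 1"}}

```text
t: 3.3
eef_pos: [0.4756, -0.3681, 0.2169]
tcp_rot: [2.015, 1.563, 2.303]
wrist_force: [0.2, -0.3, -0.4]
gripper_width: 0.0853
```

```bash
python3 - <<'E'
from h import *
print(delta([.4765,-.3717,.22],Rdown(.286)),delta([.4765,-.3717,.13],Rdown(.286)))
T=pose();np.save('T4.npy',T); im=save('wrist','w4')
E
```

```text
[-0.312 -0.37  -0.017  0.002 -0.003 -0.007] [ 8.688e+00 -4.350e-01  1.400e-02  2.000e-03 -3.000e-03 -7.000e-03]
```

View pics/w4_full.png

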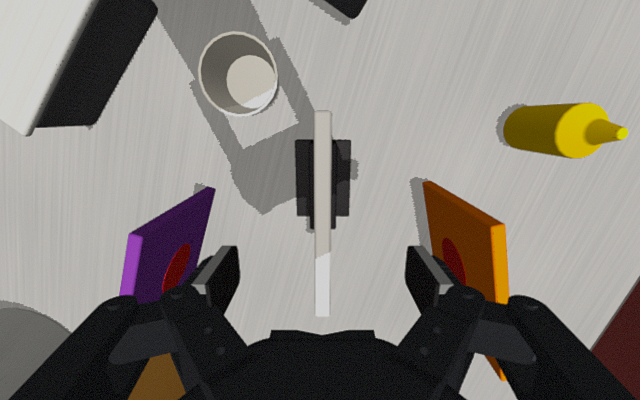

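```bash
python3 - <<'E'
from h import *
C=cam('wrist',np.load('T4.npy'))
P=onz(C,[(322.5,110.5),(322,317)],.168)[:,:2];print(P,P.mean(0),np.linalg.norm(P[0]-P[1]),np.degrees(np.arctan2(*(P[0]-P[1])[::-1])))
p=np.r_[P.mean(0),.13];print(delta(p,Rdown(.286)))
E
```

```text
[[ 0.45374057 -0.29528786]
 [ 0.49879668 -0.44876499]] [ 0.47626862 -0.37202643] 0.159954001765937 106.36059430166748
[ 9.015e+00 -2.680e-01 -9.000e-02  2.000e-03 -1.000e-03 -2.000e-03]
```

>>> {"method": "apply_moves", "body": {"deltas": "3 -0.25 -0.05 0 0 0 1; 6 -0.25 -0.05 0 0 0 1; 9 -0.25 -0.05 0 0 0 1; 9 -0.25 -0.05 0 0 0 1; 9 -0.25 -0.05 0 0 0 -1", "newtons": 50}}

```text
t: 3.85
eef_pos: [0.4776, -0.372, 0.1329]
tcp_rot: [-1.275, 1.57, -0.986]
wrist_force: [-0.4, 0.4, 0.5]
gripper_width: 0.0733
```

>>> {"method": "apply_moves", "body": {"deltas": "0 0 0 0 0 0 -1; 0 0 0 0 0 0 -1; 0 0 0 0 0 0 -1; 0 0 0 0 0 0 -1; 0 0 0 0 0 0 -1"}}

```text
t: 4.35
eef_pos: [0.4778, -0.3723, 0.1336]
tcp_rot: [-1.179, 1.568, -0.891]
wrist_force: [-0.1, 0.1, 4.9]
gripper_width: 0.0114
```

>>> {"method": "apply_moves", "body": {"deltas": "0 0 0 0 0 0 -1; 0 0 0 0 0 0 -1; 0 0 0 0 0 0 -1; -1 0 0 0 0 0 -1; -1 0 0 0 0 0 -1"}}

```text
t: 4.85
eef_pos: [0.478, -0.3726, 0.1447]
tcp_rot: [-1.17, 1.567, -0.881]
wrist_force: [0.1, 0.2, -2.2]
gripper_width: 0.0111
```

>>> {"method": "apply_moves", "body": {"deltas": "-2.5 0 0 0 0 0 -1; -5 0 0 0 0 0 -1; -8 0 0 0 0 0 -1; -11 0 0 0 0 0 -1; -13 0 0 0 0 0 -1"}}

```text
t: 5.35
eef_pos: [0.4778, -0.3723, 0.2769]
tcp_rot: [-1.164, 1.565, -0.876]
wrist_force: [0.5, -0.6, -3.7]
gripper_width: 0.011
```

```bash
python3 - <<'E'
from h import *
T=pose();np.save('T5.npy',T);print(T.round(3));im=save('wrist','w5');a=save('side','s5')
crop(a,(260,100,500,280),3,'s5c')
# pose: pan frame
E
```

```text
[[ 0.004 -0.284  0.959  0.478]
 [-0.005  0.959  0.284 -0.372]
 [-1.    -0.006  0.002  0.277]
 [ 0.     0.     0.     1.   ]]
```

View pics/w5_full.png

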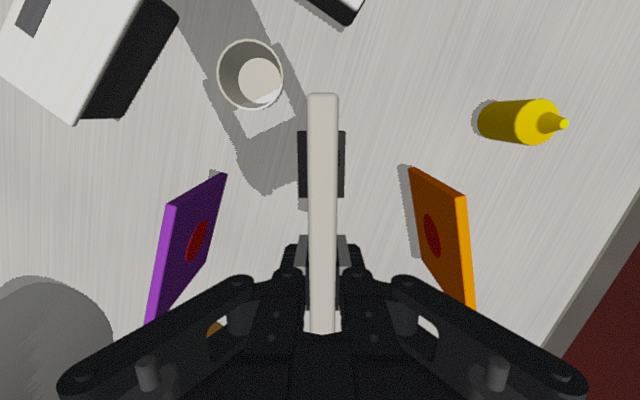

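View pics/s5c.png

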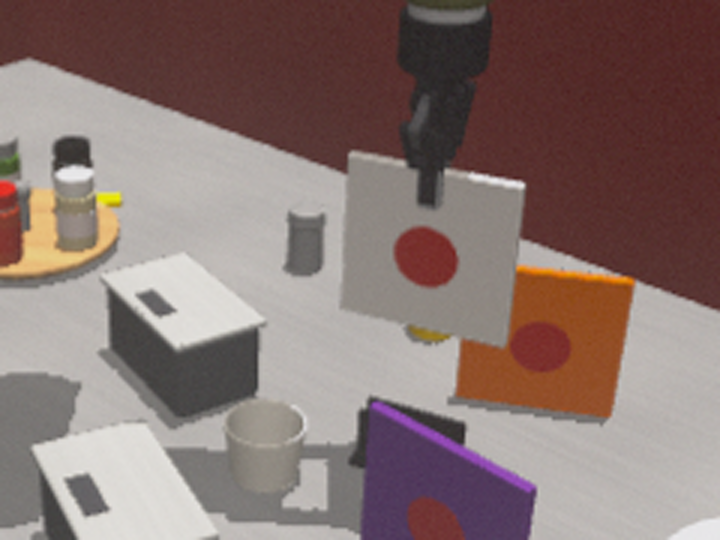

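```bash
cat >> h.py <<'E'
PAN=np.array([.4325,-.0975]);PHI=-.269;TH=np.radians(13)
def boardtgt(gap=0.,lift=0.,L=.1255,th=TH,dy=0.):
    ex=np.array([np.cos(PHI),np.sin(PHI)]);ey=np.array([-ex[1],ex[0]])
    n=np.array([np.cos(th),np.sin(th)]);u=np.array([-n[1],n[0]])
    q=np.array([.054+.095*np.tan(th)+gap,lift])+.006*n+L*u
    p=PAN+ex*q[0]+ey*dy
    return np.r_[p,q[1]],Rdown(PHI,-th,np.r_[ey,0])
E
python3 - <<'E'
from h import *
p,M=boardtgt(.045,.12);print(p,delta(p,M))
E
```

```text
[ 0.5275033  -0.12369068  0.24363315] [ 3.227 22.497 11.799  0.556 -0.215 -0.056]
```

>>> {"method": "apply_moves", "body": {"deltas": "0 4 2 0.11 -0.04 -0.01 -1; 0 8 4.2 0.22 -0.08 -0.02 -1; 0 12 6.4 0.33 -0.12 -0.03 -1; 0 16 8.6 0.44 -0.16 -0.04 -1; 1 20 10.6 0.54 -0.2 -0.05 -1"}}

```text
t: 5.95
eef_pos: [0.5229, -0.1492, 0.2654]
tcp_rot: [0.004, 1.358, -0.253]
wrist_force: [0.7, 0.2, -2.4]
gripper_width: 0.0113
```

```bash
python3 - <<'E'
from h import *
p,M=boardtgt(.04,.10);print(p,delta(p,M))
E
```

```text
[ 0.52268311 -0.12236185  0.22363315] [ 3.938e+00  2.582e+00 -1.576e+00  1.100e-02 -1.400e-02 -3.000e-03]
```

>>> {"method": "apply_moves", "body": {"deltas": "2 2.5 -1 0.01 -0.01 0 -1; 3.9 2.6 -1.6 0.01 -0.015 0 -1; 3.9 2.6 -1.6 0.01 -0.015 0 -1; 3.9 2.6 -1.6 0.01 -0.015 0 -1; 3.9 2.6 -1.6 0.01 -0.015 0 -1"}}

```text
t: 6.45
eef_pos: [0.5228, -0.123, 0.2246]
tcp_rot: [0.012, 1.342, -0.256]
wrist_force: [0.8, -0.1, -2.7]
gripper_width: 0.0116
```

```bash
python3 - <<'E'
from h import *
T=pose();np.save('T6.npy',T)
im=save('wrist','w6');a=save('scene','c6');b=save('side','s6')
crop(a,(270,100,450,230),4,'c6c');crop(b,(260,130,420,260),4.5,'s6c')
p,M=boardtgt(.04,.02);print(delta(p,M))
E
```

```text
[ 7.879e+00  1.600e-02 -1.852e+00  0.000e+00  2.000e-03 -3.000e-03]
```

View pics/w6_full.png

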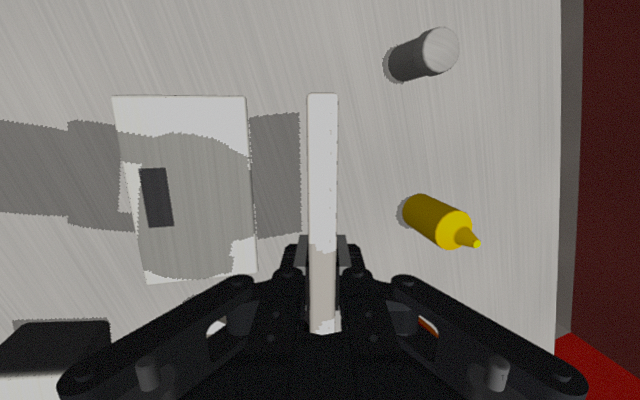

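View pics/c6c.png

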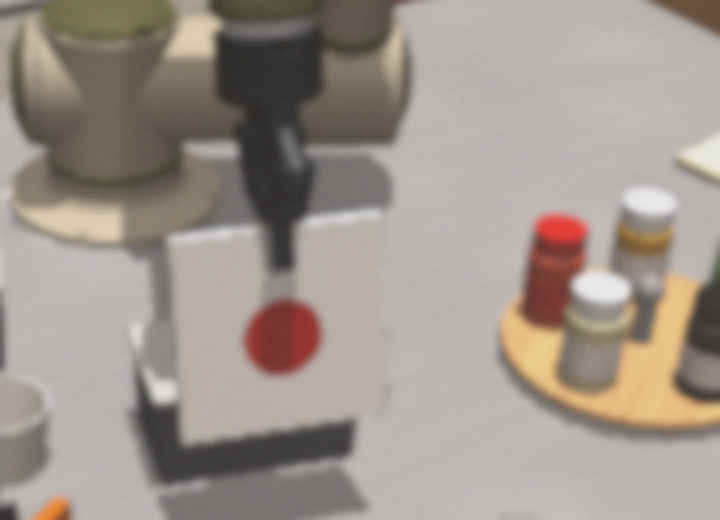

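View pics/s6c.png

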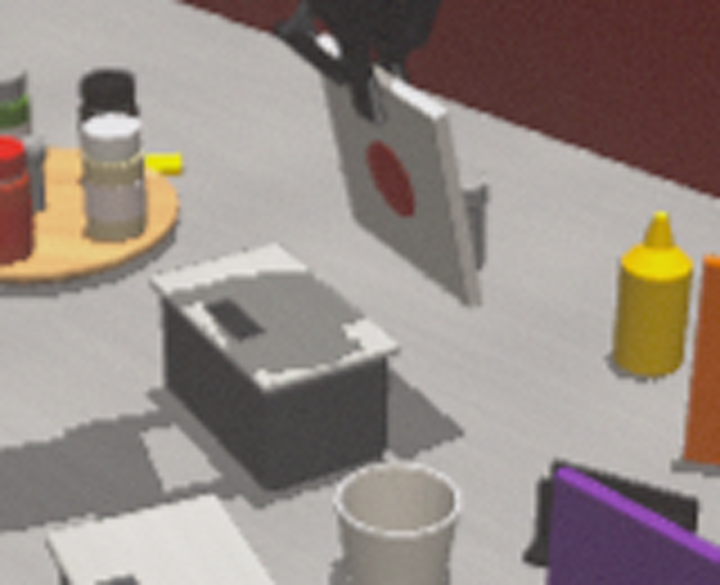

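```bash
python3 - <<'E'
from h import *
C=cam('wrist',np.load('T6.npy'));im=cv2.imread('pics/w6_full.png')
crop(im,(100,80,350,300),3,'w6c')
P=onz(C,[(112,96.5),(245.5,96.5),(257,272.5),(147.5,283.5)],.095)[:,:2]
for i in range(4):
    v=P[(i+1)%4]-P[i];print(P[i].round(4),np.linalg.norm(v).round(4),np.degrees(np.arctan2(v[1],v[0])).round(2))
m=(P[1]+P[2])/2;print('mid far',m,'all ctr',P.mean(0), 'assumed far mid',PAN+.054*np.array([np.cos(PHI),np.sin(PHI)]))
E
```

```text
[4.074e-01 3.000e-04] 0.1049 -15.15
[ 0.5086 -0.0272] 0.1736 -105.75
[ 0.4615 -0.1942] 0.1045 163.8
[ 0.3612 -0.1651] 0.1717 74.38
mid far [ 0.48508961 -0.11068746] all ctr [ 0.43469764 -0.09654565] assumed far mid [ 0.48455801 -0.11185145]
```

View pics/w6c.png

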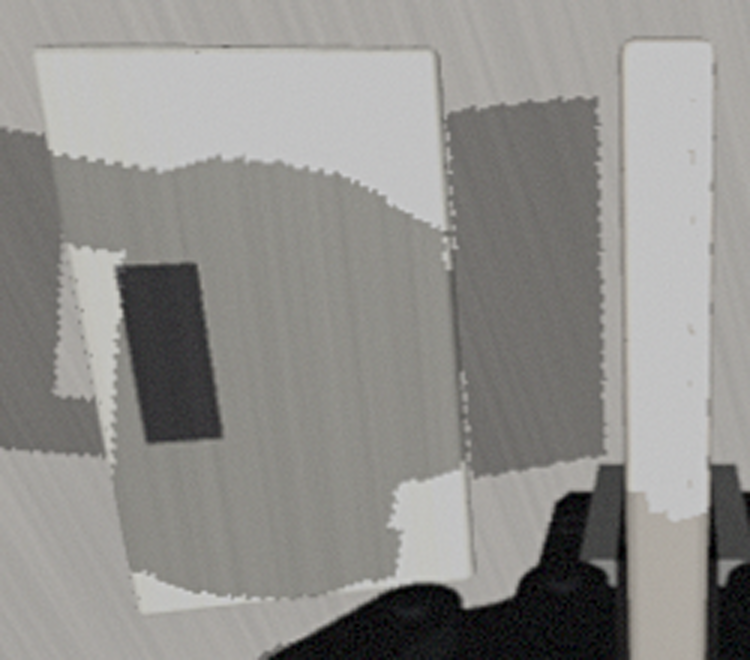

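```bash
sed -i 's/^PAN=.*/PAN=np.array([.4332,-.0965]);PHI=-.273;TH=np.radians(13)/' h.py; python3 - <<'E'
from h import *
T=np.load('T6.npy');C=cam('wrist',np.eye(4))
o,D=rays(C,[(307.2,94),(338,94),(310,333),(338,333)])
P=o+D*((-.0345-o[0])/D[:,:1]);print(P.round(4),(P[1]-P[3]))
p,M=boardtgt(.03,.02);print(delta(p,M));p,M=boardtgt(.03,.004);print(delta(p,M))
E
```

```text
[[-0.0345  0.0797 -0.006 ]
 [-0.0345  0.0797  0.0052]
 [-0.0345 -0.0261 -0.0063]
 [-0.0345 -0.0261  0.0069]] [-1.38777878e-17  1.05817213e-01 -1.71328297e-03]
[ 7.661e+00  9.900e-02 -2.786e+00  4.000e-03  2.000e-03 -4.000e-03]
[ 9.220e+00  9.400e-02 -3.149e+00  4.000e-03  2.000e-03 -4.000e-03]
```

>>> {"method": "apply_moves", "body": {"deltas": "2 0 -0.8 0 0 0 -1; 4 0.1 -1.6 0 0 0 -1; 6 0.1 -2.4 0 0 0 -1; 7.6 0.1 -2.8 0.004 0.002 -0.004 -1; 7.7 0.1 -2.8 0.004 0.002 -0.004 -1"}}

```text
t: 7.1
eef_pos: [0.5129, -0.1189, 0.1417]
tcp_rot: [0.002, 1.347, -0.271]
wrist_force: [0.3, 0.1, -3.0]
gripper_width: 0.0113
```

```bash
python3 - <<'E'
from h import *
for g,l in((.03,.004),(.008,.002),(.004,-.001),(.0,-.001)):
    p,M=boardtgt(g,l);print(delta(p,M))
print(monitor.state()['eef_pos'],monitor.state()['wrist_force'])
E
```

```text
[ 1.393e+00  1.100e-02 -2.360e-01 -1.000e-03 -3.000e-03 -0.000e+00]
[ 1.100e+00  9.000e-03 -2.425e+00 -1.000e-03 -3.000e-03 -0.000e+00]
[ 1.304e+00  9.000e-03 -2.882e+00 -1.000e-03 -3.000e-03 -0.000e+00]
[ 1.215e+00  9.000e-03 -3.272e+00 -1.000e-03 -3.000e-03 -0.000e+00]
[ 0.51285741 -0.11892207  0.14174153] [ 0.34457603  0.13420023 -2.98593951]
```

Approach to 8 mm gap, 2 mm above the counter.

>>> {"method": "apply_moves", "body": {"deltas": "0.6 0 -0.3 0 -0.003 0 -1; 1 0 -1 0 -0.003 0 -1; 1.1 0 -1.7 0 -0.003 0 -1; 1.1 0 -2.4 0 -0.003 0 -1; 1.1 0 -2.4 0 -0.003 0 -1"}}

```text
t: 7.6
eef_pos: [0.4917, -0.1129, 0.1258]
tcp_rot: [0.003, 1.345, -0.271]
wrist_force: [-0.3, 0.6, -2.0]
gripper_width: 0.0114
```

```bash
python3 - <<'E'
from h import *
for g,l in((.008,-.001),(.004,-.001),(.0,-.001)):
    p,M=boardtgt(g,l);print(delta(p,M))
print(monitor.state()['eef_pos'],monitor.state()['wrist_force'])
b=save('side','s7');crop(b,(280,150,420,260),5,'s7c')
b=save('scene','c7');crop(b,(270,130,400,230),5,'c7c')
b=save('wrist','w7')
E
```

```text
[ 0.323 -0.002  0.003 -0.001 -0.001 -0.   ]
[ 0.233 -0.002 -0.387 -0.001 -0.001 -0.   ]
[ 0.143 -0.003 -0.776 -0.001 -0.001 -0.   ]
[ 0.49174626 -0.11287332  0.12577179] [-0.33392991  0.57759706 -1.96524905]
```

View pics/s7c.png

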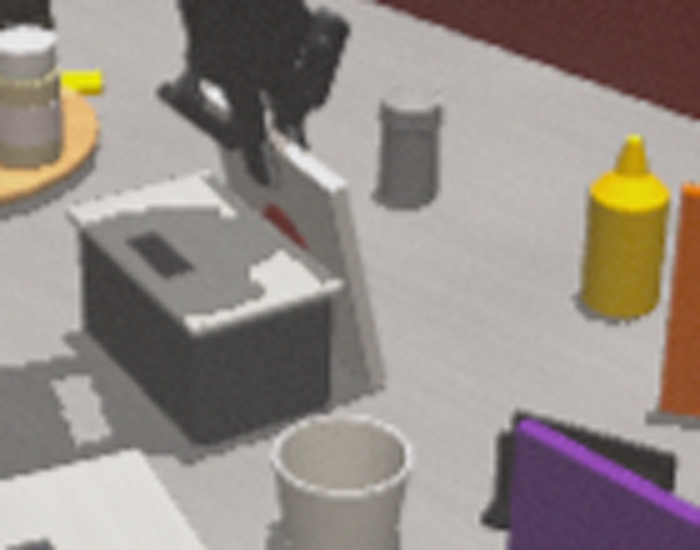

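View pics/w7_full.png

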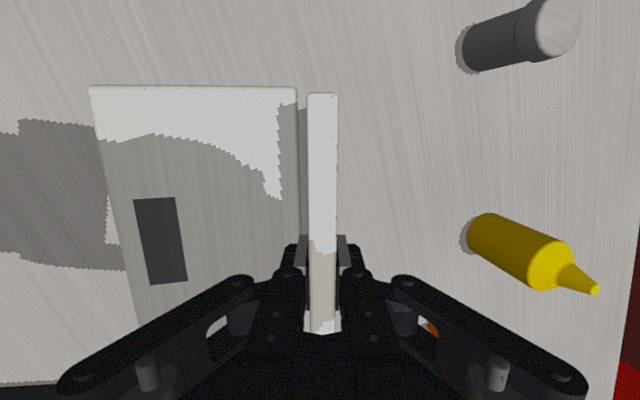

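>>> {"method": "apply_moves", "body": {"deltas": "0.1 0 -0.02 0 0 0 -1; 0.15 0 -0.03 0 0 0 -1; 0.2 0 -0.045 0 0 0 -1; 0.2 0 -0.045 0 0 0 -1; 0.2 0 -0.045 0 0 0 -1"}}

```text
t: 8.25
eef_pos: [0.493, -0.1134, 0.124]
tcp_rot: [0.001, 1.343, -0.272]
wrist_force: [-0.8, -0.0, -3.0]
gripper_width: 0.0113
```

>>> {"method": "apply_moves", "body": {"deltas": "0.1 0 -0.02 0 0 0 -1; 0.1 0 -0.02 0 0 0 -1; 0.2 0 -0.045 0 0 0 -1; 0.2 0 -0.045 0 0 0 -1; 0.2 0 -0.045 0 0 0 -1"}}

```text
t: 8.75
eef_pos: [0.4933, -0.1137, 0.1236]
tcp_rot: [-0.002, 1.341, -0.275]
wrist_force: [-6.7, 1.0, 15.6]
gripper_width: 0.0117
```

```bash
python3 - <<'E'
from h import *
for g,l in((.008,0),(.004,-.0),(.0,-.0)):
    p,M=boardtgt(g,l);print(p,delta(p,M))
E
```

```text
[ 0.49246802 -0.11309449  0.12363315] [-0.024  0.035 -0.098 -0.     0.003  0.001]
[ 0.48861615 -0.112016    0.12363315] [-0.115  0.035 -0.488 -0.     0.003  0.001]
[ 0.48476429 -0.11093752  0.12363315] [-0.207  0.035 -0.877 -0.     0.003  0.001]
```

>>> {"method": "apply_moves", "body": {"deltas": "-0.1 0 0 0 0.003 0 -1; -0.2 0.03 -0.2 0 0.003 0 -1; -0.25 0.03 -0.45 0 0.003 0 -1; -0.25 0.03 -0.6 0 0.003 0 -1; -0.25 0.03 -0.6 0 0.003 0 -1"}}

```text
t: 9.25
eef_pos: [0.4869, -0.1115, 0.1244]
tcp_rot: [-0.001, 1.344, -0.275]
wrist_force: [0.7, 0.3, -2.2]
gripper_width: 0.0116
```

```bash
python3 - <<'E'
from h import *
for g,l in((.0,-.0),):
    p,M=boardtgt(g,l);print(p,delta(p,M))
T=pose();np.save('T8.npy',T)
im=save('wrist','w8');crop(im,(80,70,360,290),2.8,'w8c')
E
```

```text
[ 0.48476429 -0.11093752  0.12363315] [ 0.023 -0.002 -0.233 -0.    -0.     0.   ]
```

View pics/w8c.png

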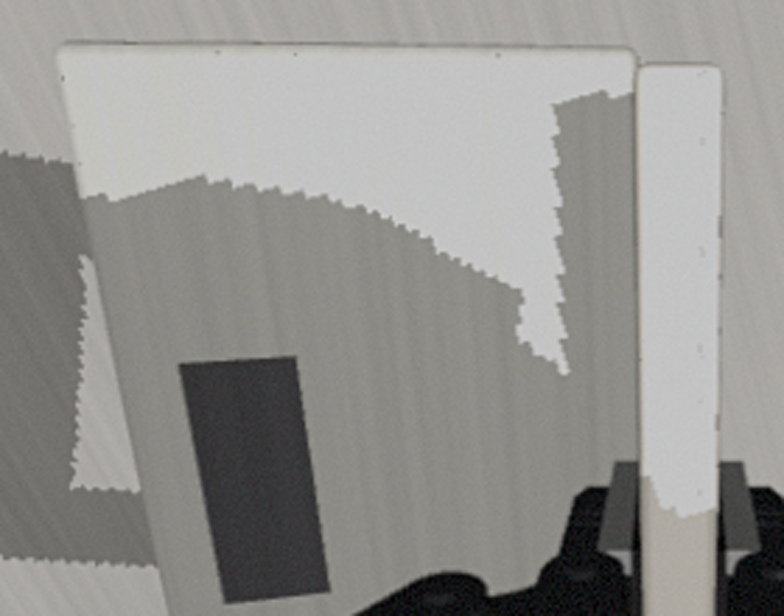

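>>> {"method": "apply_moves", "body": {"deltas": "0 0 -0.1 0 0 0 -1; -0.02 0 -0.2 0 0 0 -1; -0.04 0 -0.3 0 0 0 -1; -0.05 0 -0.4 0 0 0 -1; -0.05 0 -0.4 0 0 0 -1"}}

```text
t: 9.8
eef_pos: [0.4851, -0.1113, 0.1249]
tcp_rot: [-0.004, 1.339, -0.277]
wrist_force: [8.5, -0.5, -6.3]
gripper_width: 0.0112
```

>>> {"method": "apply_moves", "body": {"deltas": "0.05 0 -0.02 0 0 0 -1; 0.1 0 -0.03 0 0 0 -1; 0.13 0 -0.04 0 0 0 -1; 0.13 0 -0.04 0 0 0 -1; 0.13 0 -0.04 0 0 0 -1"}}

```text
t: 10.3
eef_pos: [0.4854, -0.1115, 0.1239]
tcp_rot: [-0.005, 1.337, -0.279]
wrist_force: [4.3, -0.3, -0.0]
gripper_width: 0.0111
```

>>> {"method": "apply_moves", "body": {"deltas": "0 0 0 0 0 0 -0.6; 0 0 0 0 0 0 -0.4; 0 0 0 0 0 0 -0.2; 0 0 0 0 0 0 0; 0 0 0 0 0 0 0"}}

```text
t: 10.8
eef_pos: [0.4853, -0.1115, 0.1238]
tcp_rot: [-0.005, 1.338, -0.279]
wrist_force: [-0.1, -0.4, 0.7]
gripper_width: 0.0429
```

```bash
python3 - <<'E'
from h import *
im=save('wrist','w9')
b=save('side','s9');crop(b,(280,150,420,260),5,'s9c')
print(monitor.state()['gripper_width'],monitor.state()['wrist_force'])
E
```

```text
0.042998036795984886 [ 0.28938153 -0.25757909 -0.46393229]
```

View pics/w9_full.png

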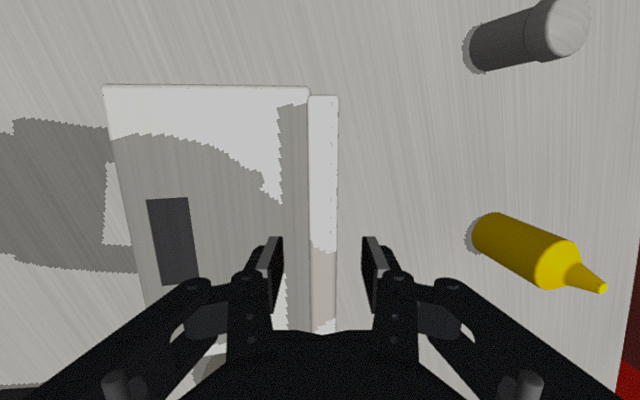

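View pics/s9c.png

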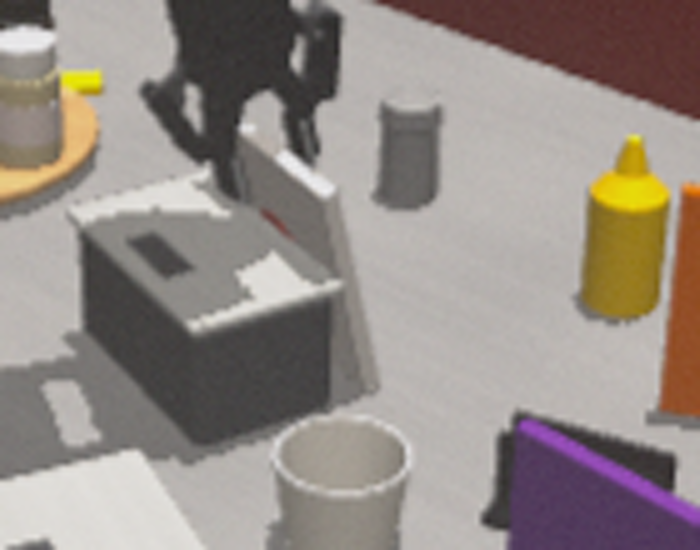

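>>> {"method": "apply_moves", "body": {"deltas": "-1 0 0 0 0 0 0; -3 0 0 0 0 0 0; -6 0 0 0 0 0 0; -10 0 0 0 0 0 0; -13 0 0 0 0 0 0"}}

```text
t: 11.4
eef_pos: [0.4559, -0.103, 0.2532]
tcp_rot: [-0.007, 1.335, -0.281]
wrist_force: [0.3, -0.5, -0.3]
gripper_width: 0.043
```

```bash
python3 - <<'E'
from h import *
T=pose();print(T[:3,3]);print(delta([.52,-.19,.32],Rdown(PHI)))
E
```

```text
[ 0.45593548 -0.103001    0.25318565]
[-4.499e+00 -6.654e+00  9.842e+00 -1.000e-03  2.350e-01  2.000e-03]
```

>>> {"method": "apply_moves", "body": {"deltas": "-3 -1.5 1 0 0.05 0 0; -4.5 -3 3.5 0 0.1 0 0; -4.5 -5 6.5 0 0.15 0 0; -4.5 -6.6 9.8 0 0.235 0 0; -4.5 -6.6 9.8 0 0.235 0 0"}}

```text
t: 11.9
eef_pos: [0.5227, -0.1925, 0.3186]
tcp_rot: [-2.522, 1.568, -2.798]
wrist_force: [-0.8, -0.3, -2.1]
gripper_width: 0.0428
```

```bash
python3 - <<'E'
from h import *
T=pose();np.save('T10.npy',T)
im=save('wrist','w10');b=save('scene','c10');crop(b,(270,130,400,230),5,'c10c');crop(im,(150,0,400,260),3,'w10c')
E
```

```text
(no output)
```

View pics/w10_full.png

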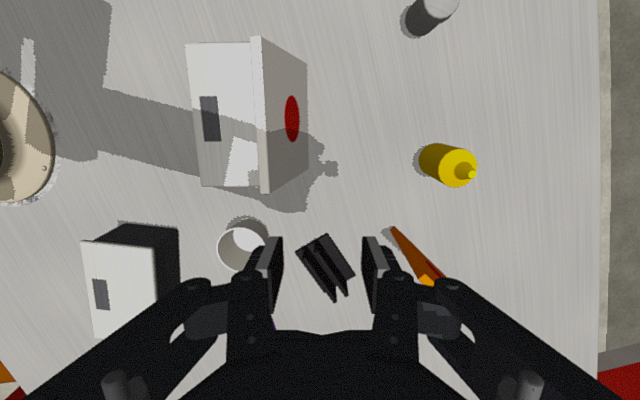

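View pics/c10c.png

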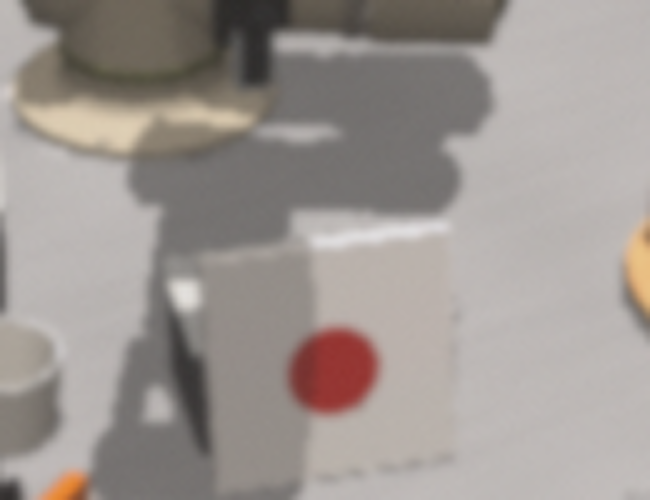

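View pics/w10c.png

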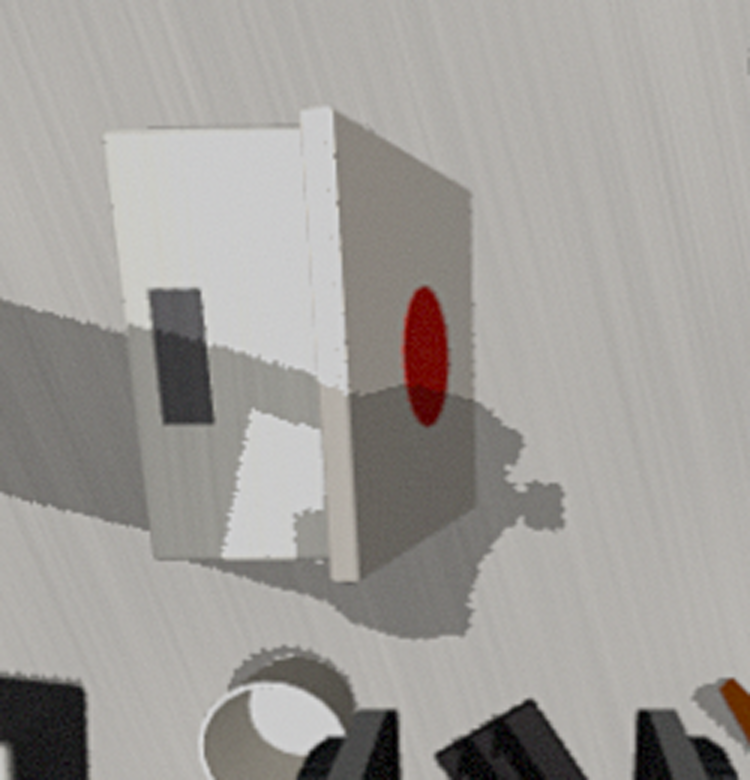

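```bash
python3 - <<'E'
from h import *
C=cam('wrist',np.load('T10.npy'))
g=lambda p:np.array(p)/3+[150,0]-.33
zt=.16*np.cos(TH)+.003
top=onz(C,g([(333,108),(358,580)]),zt);bot=onz(C,g([(472,193),(475,507)]),.0027);pan=onz(C,g([(105,132),(154,558)]),.095)
ex=np.array([np.cos(PHI),np.sin(PHI)]);ey=np.array([-ex[1],ex[0]])
for n,P in(('top far edge',top),('bottom far edge',bot),('pan near edge',pan)):
    Q=P[:,:2]-PAN; v=P[0]-P[1];print(n,'x',(Q@ex).round(4),'y',(Q@ey).round(4),'mid y',(Q@ey).mean().round(4),'ang',np.degrees(np.arctan2(v[1],v[0])).round(2),'len',np.linalg.norm(v).round(4))
p=[.5076-.085*np.cos(np.radians(34)),.2732-.085*np.sin(np.radians(34)),.25]
print(delta([.47,.05,.32],Rdown(.26)))
E
```

```text
top far edge x [0.0522 0.0518] y [ 0.0781 -0.0793] mid y -0.0006 ang 74.23 len 0.1574
bottom far edge x [0.0886 0.0876] y [ 0.0775 -0.081 ] mid y -0.0018 ang 73.97 len 0.1585
pan near edge x [-0.051 -0.052] y [ 0.0864 -0.0865] mid y -0.0001 ang 74.03 len 0.1728
[-8.9000e-02  2.1714e+01 -1.1296e+01 -5.3400e-01 -1.0000e-03  1.0000e-03]
```

>>> {"method": "apply_moves", "body": {"deltas": "0 4.4 -2.2 -0.11 0 0 0.3; 0 8.8 -4.4 -0.22 0 0 0.3; 0 13.2 -6.8 -0.33 0 0 0.3; 0 17.6 -9 -0.44 0 0 0.3; 0 22 -11.3 -0.53 0 0 0.3"}}

```text
t: 12.5
eef_pos: [0.4683, 0.055, 0.3201]
tcp_rot: [-1.024, 1.569, -0.764]
wrist_force: [2.0, 0.2, 0.5]
gripper_width: 0.0555
```

```bash
python3 - <<'E'
from h import *
print(delta([.48,.13,.29],Rdown(.26)))
E
```

```text
[2.999e+00 6.947e+00 3.060e+00 0.000e+00 1.000e-03 1.000e-03]
```

>>> {"method": "apply_moves", "body": {"deltas": "1.5 3.5 1.5 0 0 0 0.6; 3 7 3 0 0 0 0.6; 3 7 3 0 0 0 0.6; 3 7 3 0 0 0 0.6; 3 7 3 0 0 0 0.6"}}

```text
t: 13.0
eef_pos: [0.4787, 0.1297, 0.2909]
tcp_rot: [-0.674, 1.568, -0.415]
wrist_force: [-0.0, -0.4, -0.4]
gripper_width: 0.0683
```

```bash
cat > car.py <<'E'
from h import *
def fitc(P):
    A=np.c_[2*P[:,:2],np.ones(len(P))];s=np.linalg.lstsq(A,(P[:,:2]**2).sum(1),rcond=None)[0]
    return s[:2],np.sqrt(s[2]+s[0]**2+s[1]**2)
def measure(name):
    T=pose();C=cam('wrist',T);im=save('wrist',name);hsv=cv2.cvtColor(im,cv2.COLOR_BGR2HSV)
    wood=cv2.inRange(hsv,(12,60,60),(24,200,255));wood[330:]=0
    c=max(cv2.findContours(wood,cv2.RETR_EXTERNAL,cv2.CHAIN_APPROX_NONE)[0],key=cv2.contourArea)
    P=onz(C,c[:,0,:].astype(float),.022);ctr=np.array([.5076,.2732])
    for _ in range(15):
        d=np.linalg.norm(P[:,:2]-ctr,axis=1);k=abs(d-.1245)<.004;ctr,r=fitc(P[k])
    print('axis',ctr.round(4),r.round(4),k.sum())
    m=cv2.inRange(hsv,(0,150,100),(8,255,255))|cv2.inRange(hsv,(172,150,100),(180,255,255));m[330:]=0;m[:,500:]=0
    ct=max(cv2.findContours(m,0,1)[0],key=cv2.contourArea)[:,0,:];e=cv2.fitEllipse(ct)
    P=onz(C,ct.astype(float),.117);q,r=fitc(P);v=q-ctr;print('red',q.round(4),r.round(4),np.linalg.norm(v).round(4),np.degrees(np.arctan2(v[1],v[0])).round(2))
    m=cv2.inRange(hsv,(26,150,80),(34,255,255));m[330:]=0
    cs=[c for c in cv2.findContours(m,0,1)[0]]
    best=None
    for c in cs:
        p=onz(C,c[:,0,:].astype(float),.008)[:,:2];d=np.linalg.norm(p-ctr,axis=1)
        if cv2.contourArea(c)>20 and .12<d.mean()<.19:
            a=np.degrees(np.arctan2(*(p[d.argmax()]-ctr)[::-1]));aa=np.degrees(np.arctan2(*(p-ctr).T[::-1]));M=cv2.moments(c);cc=onz(C,[[M['m10']/M['m00'],M['m01']/M['m00']]],.008)[0,:2]-ctr
            print('arrow area',cv2.contourArea(c),'rmax',d.max().round(4),'tip ang',a.round(2),'range',aa.min().round(1),aa.max().round(1),'centroid ang',np.degrees(np.arctan2(cc[1],cc[0])).round(2))
    return im
E
python3 -c "
from car import *
measure('w11')"
```

```text
axis [0.5073 0.2725] 0.1227 226
red [0.4383 0.2244] 0.0237 0.0841 -145.17
arrow area 253.5 rmax 0.1814 tip ang 4.28 range -3.9 10.7 centroid ang 2.75
```

View pics/w11_full.png

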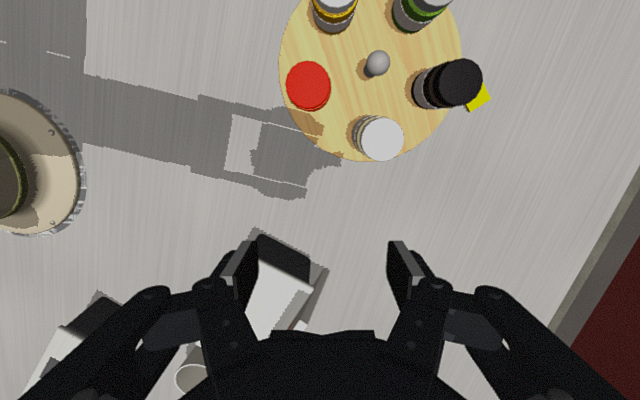

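```bash
python3 - <<'E'
from h import *
print(delta([.4385,.2255,.17],Rdown(.26)),delta([.4385,.2255,.09],Rdown(.26)))
E
```

```text
[ 1.2067e+01  1.0336e+01 -1.4800e+00 -1.0000e-03  2.0000e-03  2.0000e-03] [ 2.0067e+01  1.0349e+01 -1.4980e+00 -1.0000e-03  2.0000e-03  2.0000e-03]
```

>>> {"method": "apply_moves", "body": {"deltas": "2 4 -0.5 0 0 0 0.6; 5 7 -1 0 0 0 0.6; 9 10.3 -1.5 0 0 0 0.6; 12 10.3 -1.5 0 0 0 0.6; 12 10.3 -1.5 0 0 0 0.6"}}

```text
t: 13.55
eef_pos: [0.4366, 0.2244, 0.1681]
tcp_rot: [-2.779, 1.566, -2.521]
wrist_force: [0.2, -1.0, 0.3]
gripper_width: 0.0685
```

```bash
python3 - <<'E'
from h import *
print(delta([.4385,.2255,.09],Rdown(.26)))
im=save('wrist','w12');b=save('side','s12');crop(b,(200,60,340,200),4.2,'s12c')
E
```

```text
[ 7.806e+00  7.200e-02  2.500e-01 -1.000e-03 -4.000e-03  2.000e-03]
```

View pics/w12_full.png

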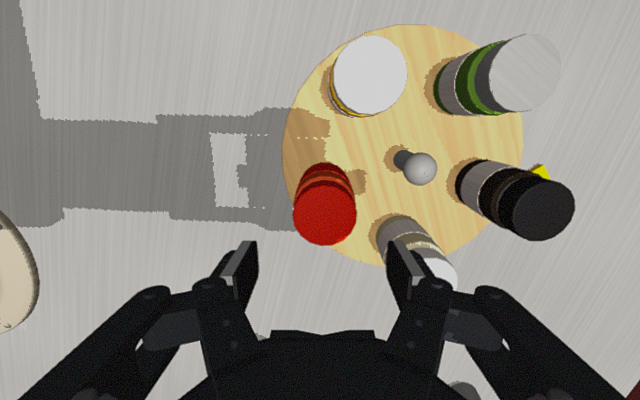

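View pics/s12c.png

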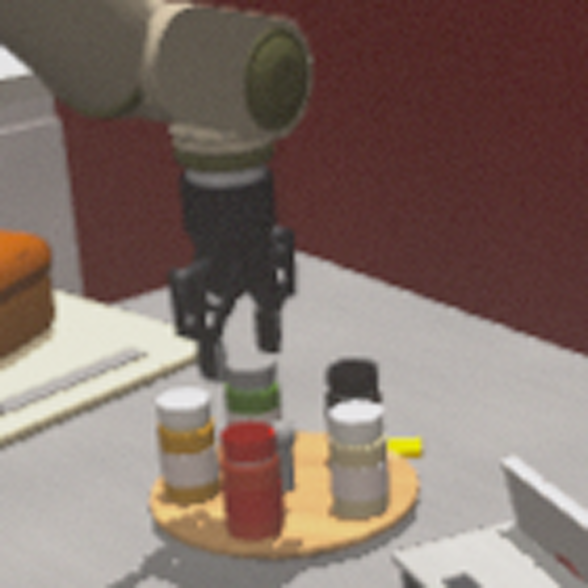

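```bash
python3 - <<'E'
from h import *
T=pose();C=cam('wrist',T)
im=cv2.imread('pics/w12_full.png');hsv=cv2.cvtColor(im,cv2.COLOR_BGR2HSV)
m=cv2.inRange(hsv,(0,200,150),(8,255,255))
ct=max(cv2.findContours(m,0,1)[0],key=cv2.contourArea)[:,0,:]
from car import fitc
low=ct[ct[:,1]>205]
print(fitc(onz(C,ct.astype(float),.117)),fitc(onz(C,low.astype(float),.117)),onz(C,[[324.5,211.5]],.117))
E
```

```text
(array([0.44051325, 0.22498804]), np.float64(0.02290868283046411)) (array([0.44059914, 0.22486802]), np.float64(0.0228259949180952)) [[0.43969214 0.22853671 0.117     ]]
```

>>> {"method": "apply_moves", "body": {"deltas": "1.5 0 0.4 0 -0.004 0 0.6; 3.5 0 0.4 0 -0.004 0 0.6; 5.5 0 0.4 0 -0.004 0 0.6; 7.5 0 0.4 0 -0.004 0 0.6; 7.8 0 0.4 0 -0.004 0 0.6"}}

```text
t: 14.15
eef_pos: [0.4441, 0.2245, 0.0942]
tcp_rot: [-0.242, 1.563, 0.014]
wrist_force: [0.6, 0.3, 0.4]
gripper_width: 0.0683
```

>>> {"method": "apply_moves", "body": {"deltas": "0 0 0 0 0 0 0.3; 0 0 0 0 0 0 0.1; 0 0 0 0 0 0 -1; 0 0 0 0 0 0 -1; 0 0 0 0 0 0 -1", "newtons": 30}}

```text
t: 14.65
eef_pos: [0.4395, 0.222, 0.0954]
tcp_rot: [-2.359, 1.565, -2.103]
wrist_force: [-21.5, -13.7, 12.6]
gripper_width: 0.047
```

>>> {"method": "apply_moves", "body": {"deltas": "0 0 0 0 0 0 -1; 0 0 0 0 0 0 -1; 0 0 0 0 0 0 -1; 0 0 0 0 0 0 -1; 0 0 0 0 0 0 -1"}}

```text
t: 15.15
eef_pos: [0.4394, 0.2219, 0.0956]
tcp_rot: [-2.4, 1.564, -2.144]
wrist_force: [-1.1, 0.5, -11.9]
gripper_width: 0.0464
```

```bash
python3 - <<'E'
from car import *
im=measure('w13');print(pose().round(4),monitor.state()['wrist_force'],monitor.state()['joint_pos'])
E
```

```text
axis [0.5073 0.2728] 0.1233 351
red [0.4381 0.225 ] 0.0233 0.0841 -145.35
arrow area 47.0 rmax 0.1672 tip ang 9.63 range 9.6 12.2 centroid ang 10.88
[[-0.0035 -0.2536  0.9673  0.4394]
 [-0.0055  0.9673  0.2536  0.2219]
 [-1.     -0.0044 -0.0047  0.0956]
 [ 0.      0.      0.      1.    ]] [ -2.09661146  -0.03054233 -10.96978405] [ 0.22904954  0.43545086  1.65650295 -0.00522181  1.05426267 -0.02473477]
```

View pics/w13_full.png

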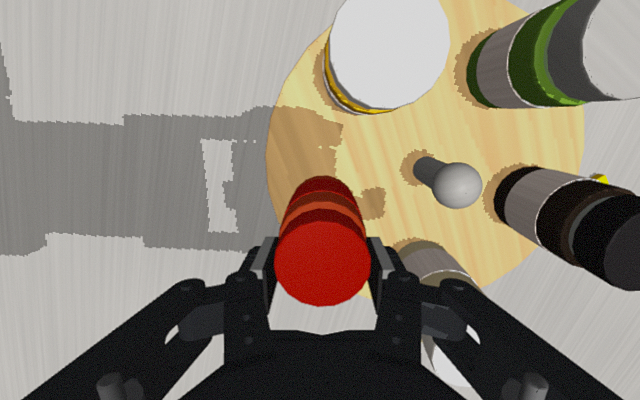

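```bash
cat > arc.py <<'E'
from h import *
import sys
AX=np.array([.5075,.2728])
def arc(angs,r=.085,z=None,center=True):
    T=pose();v=T[:3,3]-np.r_[AX,0];a0=np.arctan2(v[1],v[0]);r0=np.hypot(*v[:2])
    phi=np.arctan2(T[1,2],T[0,2])
    print('tcp ang',np.degrees(a0).round(2),'r',r0.round(4),'phi',np.degrees(phi).round(2),'F',monitor.state()['wrist_force'].round(1),'q6',monitor.state()['joint_pos'][5].round(3))
    for a in angs:
        b=a0+np.radians(a);p=np.r_[AX+r*np.array([np.cos(b),np.sin(b)]),z if z else T[2,3]]
        print(' '.join(f'{x:g}' for x in delta(p,Rdown(phi+np.radians(a))).round(2)))
if __name__=='__main__': arc([float(x) for x in sys.argv[1].split(',')])
E
python3 arc.py 7,14,21,28,35
```

```text
tcp ang -143.22 r 0.085 phi 14.69 F [ -2.1  -0.  -11. ] q6 -0.025
0 -0.94 0.45 -0.12 -0 0
0 -1.81 1.01 -0.24 -0 0
0 -2.61 1.67 -0.37 -0 0
0 -3.32 2.42 -0.49 -0.01 0
0 -3.94 3.26 -0.61 -0.01 0
```

>>> {"method": "apply_moves", "body": {"deltas": "0.05 -0.94 0.45 -0.12 0 0 -1; 0.1 -1.81 1.01 -0.24 0 0 -1; 0.1 -2.61 1.67 -0.37 0 0 -1; 0.1 -3.32 2.42 -0.49 0 0 -1; 0.1 -3.94 3.26 -0.61 0 0 -1"}}

```text
t: 15.7
eef_pos: [0.4815, 0.1915, 0.0956]
tcp_rot: [-2.85, 1.565, -1.978]
wrist_force: [-3.0, 1.7, -5.7]
gripper_width: 0.0462
```

```bash
python3 arc.py 7,14,21,28,35;  python3 -c "
from car import *
measure('w14')"
```

```text
tcp ang -107.75 r 0.0853 phi 49.91 F [-3.   1.7 -5.7] q6 -0.716
-0 -0.92 0.48 -0.12 -0.01 0
-0 -1.79 1.05 -0.24 -0.01 0
-0.01 -2.59 1.71 -0.37 -0.01 0
-0.01 -3.3 2.47 -0.49 -0.01 0
-0.01 -3.91 3.31 -0.61 -0.01 -0
axis [0.5076 0.2728] 0.1232 345
red [0.4741 0.1979] 0.0253 0.082 -114.13
arrow area 1095.5 rmax 0.182 tip ang 4.2 range -4.1 12.3 centroid ang 4.22
```

View pics/w14_full.png

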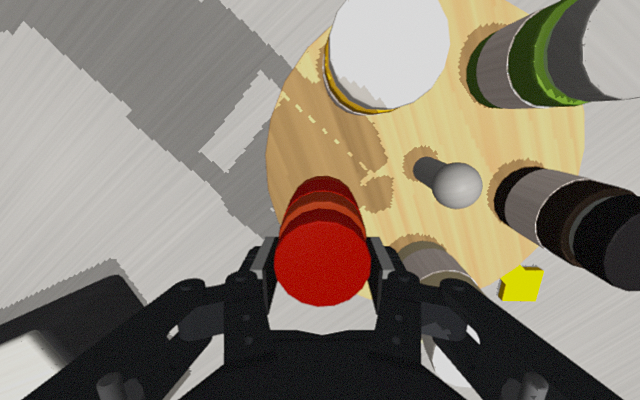

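>>> {"method": "apply_moves", "body": {"deltas": "0 -0.92 0.48 -0.12 0 0 -1; 0 -1.79 1.05 -0.24 0 0 -1; 0 -2.59 1.71 -0.37 0 0 -1; 0 -3.3 2.47 -0.49 0 0 -1; 0 -3.91 3.31 -0.61 0 0 -1"}}

```text
t: 16.25
eef_pos: [0.5337, 0.1911, 0.0956]
tcp_rot: [2.807, 1.563, -1.987]
wrist_force: [-3.7, -1.5, -7.8]
gripper_width: 0.0465
```

```bash
python3 arc.py 7,14,21,28,35
```

```text
tcp ang -72.2 r 0.0858 phi 85.36 F [-3.7 -1.5 -7.8] q6 -1.349
-0.01 -0.9 0.52 -0.12 -0.01 -0
-0.01 -1.78 1.09 -0.24 -0.01 -0
-0.02 -2.57 1.76 -0.37 -0.01 -0
-0.03 -3.28 2.51 -0.49 -0.01 -0
-0.03 -3.89 3.35 -0.61 -0.01 -0
```

>>> {"method": "apply_moves", "body": {"deltas": "0 -0.9 0.5 -0.12 -0.01 0 -1; 0 -1.78 1.08 -0.24 -0.01 0 -1; 0 -2.57 1.75 -0.37 -0.01 0 -1; 0 -3.28 2.5 -0.49 -0.01 0 -1; 0 -3.89 3.33 -0.61 -0.01 0 -1"}}

```text
t: 16.75
eef_pos: [0.576, 0.2206, 0.0956]
tcp_rot: [0.93, 1.567, 3.032]
wrist_force: [-1.6, -1.6, -7.2]
gripper_width: 0.0464
```

```bash
python3 arc.py 7,14,21,28,35
```

```text
tcp ang -37.33 r 0.0861 phi 120.44 F [-1.6 -1.6 -7.2] q6 -1.929
-0 -0.89 0.56 -0.12 0 -0
-0 -1.76 1.12 -0.24 0 -0
-0 -2.56 1.78 -0.37 0 -0
-0 -3.27 2.54 -0.49 0 -0
-0 -3.89 3.37 -0.61 0 -0
```

>>> {"method": "apply_moves", "body": {"deltas": "0 -0.89 0.54 -0.12 0 0 -1; 0 -1.76 1.1 -0.24 0 0 -1; 0 -2.56 1.76 -0.37 0 0 -1; 0 -3.27 2.52 -0.49 0 0 -1; 0 -3.89 3.35 -0.61 0 0 -1"}}

```text
t: 17.25
eef_pos: [0.5938, 0.269, 0.0957]
tcp_rot: [1.273, 1.57, -2.296]
wrist_force: [1.5, -0.8, -10.2]
gripper_width: 0.0469
```

```bash
python3 arc.py 3,5,7; python3 -c "
from car import *
measure('w15')
b=save('scene','c15');crop(b,(380,115,500,225),5,'c15c')"
```

```text
tcp ang -2.54 r 0.0864 phi 155.51 F [  1.5  -0.8 -10.2] q6 -2.47
-0 -0.36 0.31 -0.05 0 -0
-0 -0.62 0.44 -0.09 0 -0
-0 -0.88 0.58 -0.12 0 -0
axis [0.5081 0.2738] 0.1232 488
red [0.5908 0.2644] 0.0245 0.0833 -6.49
arrow area 665.5 rmax 0.1808 tip ang 3.6 range -4.4 5.6 centroid ang 0.76
```

View pics/w15_full.png

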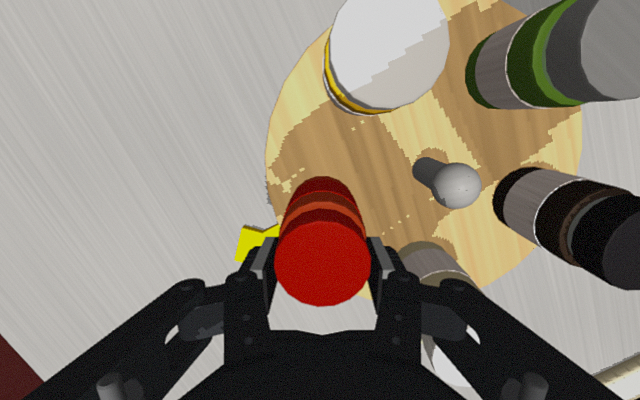

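View pics/c15c.png

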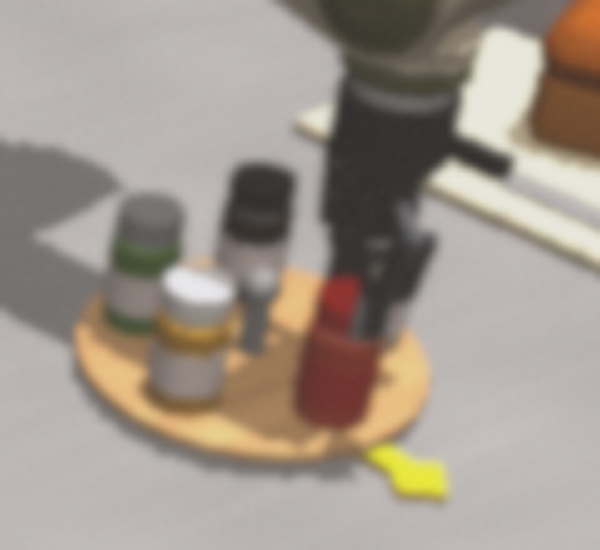

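```bash
python3 - <<'E'
from car import *
T=pose();C=cam('wrist',T);im=cv2.imread('pics/w15_full.png');hsv=cv2.cvtColor(im,cv2.COLOR_BGR2HSV)
print([hsv[y,323].tolist() for y in range(175,310,6)])
m=((hsv[...,2]>165)&(hsv[...,1]>200)&((hsv[...,0]<8)|(hsv[...,0]>172))).astype(np.uint8)*255
m=cv2.morphologyEx(m,cv2.MORPH_OPEN,np.ones((5,5)))
c=max(cv2.findContours(m,0,1)[0],key=cv2.contourArea);e=cv2.fitEllipse(cv2.convexHull(c));print(e)
q,r=fitc(onz(C,cv2.convexHull(c)[:,0,:].astype(float),.117));print(q,r)
for ax in([.5075,.2730],[.5081,.2738],[.5073,.2726]):
    v=q-ax;print(np.degrees(np.arctan2(v[1],v[0])),np.hypot(*v))
t=T[:3,:3].T@(np.r_[q,.117]-T[:3,3]);print('lid in tool',t)
# ball
bm=[457.5,185.5];print('ball',onz(C,[bm],.078),onz(C,[bm],.08))
E
```

```text
[[18, 123, 179], [0, 255, 94], [1, 222, 93], [6, 218, 89], [7, 232, 90], [7, 209, 168], [3, 231, 94], [1, 255, 90], [1, 216, 170], [2, 247, 164], [2, 229, 166], [4, 255, 162], [3, 255, 161], [0, 224, 163], [4, 255, 162], [3, 249, 162], [3, 247, 161], [2, 255, 160], [2, 255, 161], [0, 242, 161], [2, 244, 161], [2, 255, 160], [9, 22, 189]]Traceback (most recent call last):
  File "<stdin>", line 6, in <module>
ValueError: max() iterable argument is empty
```

```bash
cat > red.py <<'E'
from car import *
def red(f,T):
    C=cam('wrist',T);im=cv2.imread(f);hsv=cv2.cvtColor(cv2.GaussianBlur(im,(3,3),0),cv2.COLOR_BGR2HSV)
    m=((hsv[...,2]>128)&(hsv[...,1]>180)&((hsv[...,0]<5)|(hsv[...,0]>174))).astype(np.uint8)*255
    m=cv2.morphologyEx(m,cv2.MORPH_OPEN,np.ones((7,7)))
    c=max(cv2.findContours(m,0,1)[0],key=cv2.contourArea);h=cv2.convexHull(c)
    print([np.round(x,1) for x in cv2.fitEllipse(h)])
    q,r=fitc(onz(C,h[:,0,:].astype(float),.117));print('red',q.round(4),r.round(4),'tool',(T[:3,:3].T@(np.r_[q,.117]-T[:3,3])).round(4))
    for ax in([.5075,.2730],[.5081,.2738],[.5073,.2726]):
        v=q-ax;print(np.degrees(np.arctan2(v[1],v[0])).round(2),np.hypot(*v).round(4))
    return C
if __name__=='__main__':
    C=red('pics/w15_full.png',pose())
    print('ball',onz(C,[[457.5,185.5]],.08))
E
python3 red.py
```

```text
[array([322.1, 262.8]), array([84.7, 95.5]), np.float64(89.5)]
red [0.5922 0.2678] 0.023 tool [-0.0214  0.0019  0.0009]
-3.49 0.0848
-4.06 0.0843
-3.21 0.085
ball [[0.5077357  0.27276831 0.08      ]]
```

```bash
python3 -c "
from arc import *
arc([2,4,6,7.6],r=.0864)"
```

```text
tcp ang -2.4 r 0.0864 phi 155.46 F [  4.2  -2.7 -10.5] q6 -2.468
-0 -0.28 0.12 -0.04 -0 -0
-0 -0.55 0.24 -0.07 -0 -0
-0 -0.82 0.38 -0.1 -0 -0
-0 -1.03 0.5 -0.13 -0 -0
```

>>> {"method": "apply_moves", "body": {"deltas": "0 -0.28 0.12 -0.04 0 0 -1; 0 -0.55 0.24 -0.07 0 0 -1; 0 -0.82 0.38 -0.1 0 0 -1; 0 -1.03 0.5 -0.13 0 0 -1; 0 -1.03 0.5 -0.13 0 0 -1"}}

```text
t: 17.85
eef_pos: [0.5936, 0.2805, 0.0956]
tcp_rot: [1.916, 1.569, -1.523]
wrist_force: [0.1, -5.1, -8.9]
gripper_width: 0.0468
```

```bash
python3 arc.py 1 ; python3 - <<'E'
from red import *
T=pose();im=save('wrist','w16');C=red('pics/w16_full.png',T)
hsv=cv2.cvtColor(im,cv2.COLOR_BGR2HSV)
m=cv2.inRange(hsv,(26,150,60),(34,255,255))
c=max(cv2.findContours(m,0,1)[0],key=cv2.contourArea);print(cv2.approxPolyDP(c,2.5,True)[:,0].tolist())
b=save('scene','c16');crop(b,(400,135,490,225),6.5,'c16c')
b=save('side','s16');crop(b,(225,115,315,205),6.5,'s16c');crop(im,(180,180,400,320),3.5,'w16c')
S=cam('scene')
for a in(0,4.1,8): print(proj(S,[[.5076+.085*np.cos(np.radians(a)),.273+.085*np.sin(np.radians(a)),.117]]).round(1))
E
```

```text
tcp ang 5.09 r 0.0864 phi 162.95 F [ 0.1 -5.1 -8.9] q6 -2.581
-0 -0.08 0.19 -0.02 -0 -0
[array([322.1, 262.7]), array([84.9, 95.5]), np.float64(89.4)]
red [0.5922 0.279 ] 0.023 tool [-0.0214  0.0019  0.0009]
4.03 0.0849
3.52 0.0843
4.29 0.0851
[[221, 237], [251, 249], [259, 245], [263, 234], [280, 226], [272, 209], [251, 213], [233, 206]]
[[451.2 173.1]]
[[452.5 172.5]]
[[453.6 172. ]]
```

View pics/c16c.png

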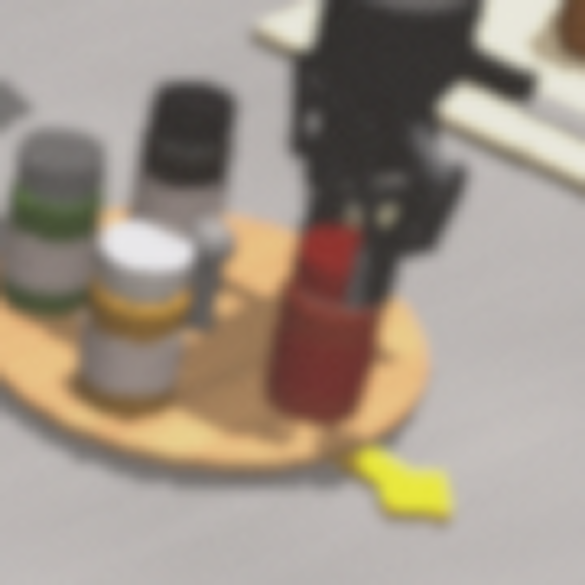

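View pics/w16c.png

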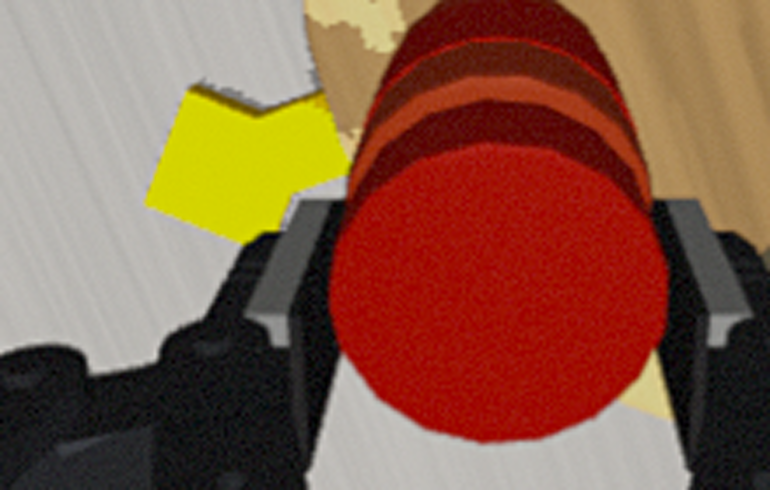

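View pics/s16c.png

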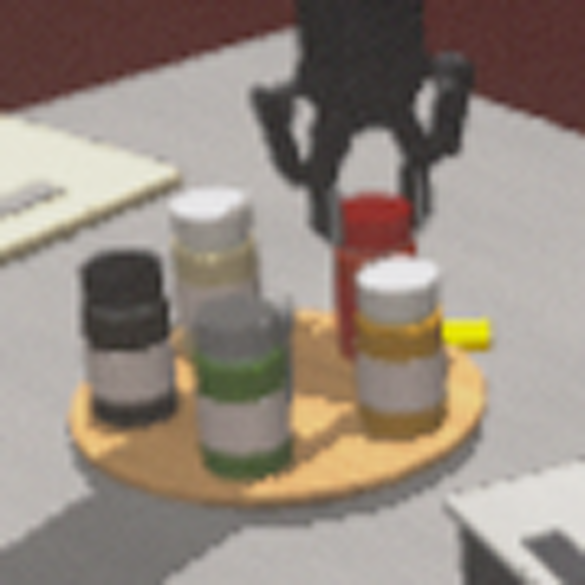

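```bash
python3 - <<'E'
from red import *
T=pose();C=cam('wrist',T)
ax=np.array([.5076,.273])
im=cv2.imread('pics/w16_full.png');hsv=cv2.cvtColor(im,cv2.COLOR_BGR2HSV)
m=cv2.inRange(hsv,(26,150,60),(34,255,255));c=max(cv2.findContours(m,0,1)[0],key=cv2.contourArea)[:,0,:].astype(float)
for z in(.004,.008,.012):
    p=onz(C,c,z)[:,:2]-ax;i=np.hypot(*p.T).argmax();print(z,c[i],np.hypot(*p[i]),np.degrees(np.arctan2(p[i,1],p[i,0])))
    s=onz(C,np.array([(325,95),(350,170)])/3.5+[180,180]-.35,z)[:,:2]-ax;print('stem',np.degrees(np.arctan2(s[:,1],s[:,0])),np.hypot(*s.T))
E
cat > /dev/null; python3 arc.py 0.3
```

```text
0.004 [221. 237.] 0.18336271362077022 4.101618307732788
stem [-0.09070698  9.0958851 ] [0.12825749 0.13067686]
0.008 [221. 237.] 0.1812621930265949 3.7542029166233295
stem [-0.55107379  8.57178128] [0.12717319 0.12937552]
0.012 [221. 237.] 0.17916849293530385 3.398654648543284
stem [-1.0193276   8.03707263] [0.12609724 0.12808522]
tcp ang 5.0 r 0.0864 phi 162.87 F [-0.2 -5.3 -9.3] q6 -2.58
-0 0.01 0.15 -0 -0 -0
```

>>> {"method": "apply_moves", "body": {"deltas": "0 0 0 0 0 0 -1; 0 0 0 0 0 0 -1; 0 0 0 0 0 0 -1; 0 0 0 0 0 0 -1; 0 0 0 0 0 0 -1"}}

```text
t: 18.5
eef_pos: [0.5936, 0.2802, 0.0956]
tcp_rot: [1.815, 1.569, -1.626]
wrist_force: [0.0, -4.2, -9.2]
gripper_width: 0.047
```

```bash
python3 arc.py 1 ; python3 - <<'E'
from red import *
T=pose();im=save('wrist','w17');red('pics/w17_full.png',T);save('scene','c17');print(monitor.state()['qd'].round(4),monitor.state()['wrist_force'])
E
```

```text
tcp ang 4.91 r 0.0864 phi 162.87 F [ 0.  -4.2 -9.2] q6 -2.58
-0 -0.08 0.19 -0.02 -0 -0
[array([322.1, 262.7]), array([84.8, 95.5]), np.float64(89.3)]
red [0.5922 0.2787] 0.023 tool [-0.0214  0.0019  0.0009]
3.86 0.0849
3.34 0.0843
4.12 0.0851
[ 0.0006 -0.0003  0.0013  0.0002  0.0003 -0.0001] [ 0.23427917 -5.18611043 -9.53715723]
```

View pics/c17_full.png

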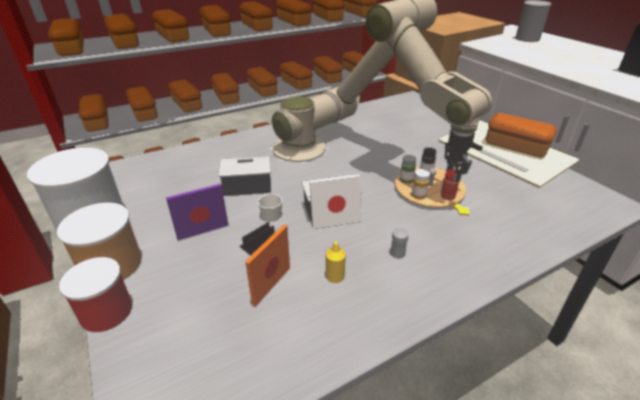

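The scene view shows the board leaning on the pan at (335,202), and the red jar held in line with the arrow at (452,183). The bottle, shaker and cup are where they started. Handing in now.

```bash
python3 -c "
from bench import ticket
print(ticket.finish_job())"
```

```text
the job is handed in; nothing more can be done
None
```

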